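# Find the optics housing with the loose cell

## Robot

A 6-joint arm with a two-finger parallel gripper is mounted at the origin on the work surface. World frame = base frame: x ahead of the robot, y to its left, z up, the work surface at z = 0. Lengths are in m, angles in rad, forces in N, time in s.
With the tool pointing down it reaches from about 0.25 to 0.775 m from the base axis. Payload 4 kg.
Tool frame: the origin (TCP) lies midway between the tips of the shut fingers; the grasp point (between the pads) lies 19 mm behind it; z points along the fingers, y is the direction in which the jaws open and shut (so a half turn about z gives the same grasp; the last joint's range is limited). The gripper opens to 85 mm and grips with 20 to 120 N. Pads are 22 mm wide; open, the fingers measure 114 mm over their backs; the gripper's body (76 mm by 85 mm) begins 54 mm behind the grasp point. The pads swing forward as they close: fully open they stand 13 mm farther back than shut.
Start: joints at [1.139, 0.087, 1.371, -0, 1.684, -0.103], TCP at [0.178, 0.521, 0.201] pointing down, gripper open.
Joint ranges: [-3.1, 3.1], [-0.76, 2.03], [0.27, 2.55], [-1.08, 4.22], [0.17, 2.65], [-2.57, 2.57]. Speed limits (rad/s): [2.79, 2.79, 3.14, 3.14, 3.14, 3.14].

## Interface

Orientations are given as a rotation vector (axis times angle).
In Python, from bench import arm gives the robot as it stands.
- The arm moves only by the tool drive_tool, never from a script. Its argument "commands" is a list of rows, each an object with "translation": the shift along the world's x, y, z in m, a list of three; "delta_rot": the turn, a rotation vector about the world's x, y, z in rad, a list of three; "fingers": the closure, from 0 (fully open) to 1 (shut). In form: [{"translation": [tx, ty, tz], "delta_rot": [wx, wy, wz], "fingers": fingers}, ...]. A call has 1 to 8 rows; each row shifts and turns the pose as measured when the row begins; what a row does not reach is not made up. A row lasts 1/8 s, in which the tool goes at most 62.5 mm and 10.7 degrees, less where a joint would pass 70% of its speed; a pose out of reach is approached as far as the arm can. A call with a gripper value outside its range is refused whole. The fingers move at their own pace and stop on an object; "force" is the grip in N (left out, the last holds). Time passes only in rows, so rows that do not move let the fingers close. It gives the time, the measured TCP pose, the force and the opening at its end, in the units of the state.
- arm.observe(): the state, without advancing time (a new reading comes with each control period).
- arm.grab_frame(name): name is "scene" or "top" or "wrist"; returns a dict with "frame" (480x640x3 uint8, blue, green, red), "K" (3x3 intrinsics, pixels), "k1" (the pictures are not rectified: a ray, as slopes to the right and down, at radius r is drawn at 1 + k1 r^2 times it, then the intrinsics apply), "R" (3x3) and "t" (3): a world point X has camera coordinates R X + t. Camera axes: x right, y down, z forward; pixel columns grow to the right and rows downward; lengths in m; the calibration is good to about 2 mm. A picture is of the moment at which its call begins. There is no depth.
- arm.close_job(): hands the job in, once; it reports no verdict.
Trained networks look in the newest picture that a camera, given by its name, has taken for a name from the list of things; names that differ only in an ending like _2 or _b are one class to them, and where a whole thing is asked for, a point or a joint stands for the part that bears it (a point fixed in the world has none). Each returns a list of dicts, best first, with "score" (0 to 1); they miss things now and then, are a little off and sometimes report something else, mostly with a low value. They report only what shows in the picture. A call takes as long as a camera call.
- arm.search_frame(query, camera): "location" ([column, row] in pixels, amid what is visible of it).
The state is a dict: "t": time; "q": joint angles; "qvel": joint speeds; "effort": joint torques, N m; "eef_pos": TCP position; "orientation": TCP orientation; "contact_force": force on the tool from outside, world axes, zero at the start; "ft_torque": the same for the moment, N m; "opening": finger opening in m.
Only numpy, scipy, OpenCV 4.12 (cv2) and the standard library are available. Lean on these libraries where they do the work, as an engineer would, in place of code of your own. Each camera call takes 0.05 s, during which the arm holds its last target.

## Task

One of the three sealed black optics housings in the white rack has a lens cell loose inside: lift a housing clear of its rest and rock it gently end to end, well out of level (20 degrees or so), to feel for the piece sliding. Put sound housings back where they came from; once rocked, lay the one with the loose piece in the blue repair nest and slide it gently until it is fully home in the cup, then let go. Put only that housing in the nest, do not shake, drop or press anything hard, and leave the bottle, dish and slide box alone.

Things in the scene. Friction and masses are not known exactly. Their poses are not given: they have to be found in the camera images.
- housing_a: One of 3 look-alike sealed black housings, 36 x 36 x 130 mm, grey band at the middle, 0.4-0.5 kg. Origin: centre; x along it. Cell inside, 0.18 kg: held fast in two, loose in one, where it slides up to 26 mm either way when tipped over 10 deg and stays when level again, so the balance shifts up to 0.09 N m. Which one differs each time: not told by name, mass or looks.
- housing_b: One of 3 look-alike sealed black housings, 36 x 36 x 130 mm, grey band at the middle, 0.4-0.5 kg. Origin: centre; x along it. Cell inside, 0.18 kg: held fast in two, loose in one, where it slides up to 26 mm either way when tipped over 10 deg and stays when level again, so the balance shifts up to 0.09 N m. Which one differs each time: not told by name, mass or looks.
- housing_c: One of 3 look-alike sealed black housings, 36 x 36 x 130 mm, grey band at the middle, 0.4-0.5 kg. Origin: centre; x along it. Cell inside, 0.18 kg: held fast in two, loose in one, where it slides up to 26 mm either way when tipped over 10 deg and stays when level again, so the balance shifts up to 0.09 N m. Which one differs each time: not told by name, mass or looks.
- rack: Fixed rack, white plate 150 x 290 x 12 mm. Origin: centre of its underside, on the table; x along the housings, y along the row. Three rests at y = -110, 0, 110 mm, x = 0: two grey saddles each, 14 mm thick, at x = -45 and 45 mm, with flared cheeks (42 mm apart). A resting housing's centre is 60 mm above the table; between the saddles its sides are free, 30 mm clear below.
- nest: Fixed blue nest, plate 176 x 70 x 12 mm. Origin on the table; x along it, towards its cup (away from the robot). Saddles with flared cheeks (42 mm apart) at x = -72 to -58 and 18 to 30 mm carry a housing at y = 0, its centre 60 mm above the table, sides free between them. Lay it in with its centre near x = -37 mm to clear the cup, then slide it to +x; home = centre at x = 0.
- cup (a point): Centre of the mouth of the nest's cup, in line with the housing's axis, 47 mm along x from the nest's origin, 60 mm above the table. Opening 46 mm wide, 43 mm high, 18 mm deep, closed by the yellow back plate. A housing is home when its end meets that plate. Axes as the nest's.
- oil_bottle: Bystander: small amber bottle, 34 mm in diameter, 75 mm tall, standing behind the nest. Origin at the centre of its underside.
- dish: Bystander: closed round clear dish with pink filling, 80 mm in diameter, 14 mm tall, lying on the table on the robot's side of the nest. Origin at the centre of its underside.
- slide_box: Bystander: closed blue box, 80 x 95 x 30 mm, on the table behind the rack. Origin at the centre of its underside.

How it is judged:
On the way, in this order (a step that is already met when the one before it is completed fails the run):
1. the housing with the loose cell is held clear of its rest (at least 20 mm above its resting height) and rocked at least 12 degrees out of level (((distance between loose_cell and housing_a below 0.05 m and height (world z) of housing_a above 0.08 m and (angle between housing_a's own x axis and vertical below 1.361 rad or angle between housing_a's own x axis and vertical above 1.78 rad)) or (distance between loose_cell and housing_b below 0.05 m and height (world z) of housing_b above 0.08 m and (angle between housing_b's own x axis and vertical below 1.361 rad or angle between housing_b's own x axis and vertical above 1.78 rad)) or (distance between loose_cell and housing_c below 0.05 m and height (world z) of housing_c above 0.08 m and (angle between housing_c's own x axis and vertical below 1.361 rad or angle between housing_c's own x axis and vertical above 1.78 rad)))), for 0.05 s.
2. that housing is fully home in the cup of the nest (((distance between loose_cell and housing_a below 0.05 m and x of housing_a in the frame of nest above -0.003 m and y of housing_a in the frame of nest between -0.005 and 0.005 m and z of housing_a in the frame of nest between 0.054 and 0.066 m and angle between the x axis of housing_a and the x axis of nest, either way round below 0.08 rad) or (distance between loose_cell and housing_b below 0.05 m and x of housing_b in the frame of nest above -0.003 m and y of housing_b in the frame of nest between -0.005 and 0.005 m and z of housing_b in the frame of nest between 0.054 and 0.066 m and angle between the x axis of housing_b and the x axis of nest, either way round below 0.08 rad) or (distance between loose_cell and housing_c below 0.05 m and x of housing_c in the frame of nest above -0.003 m and y of housing_c in the frame of nest between -0.005 and 0.005 m and z of housing_c in the frame of nest between 0.054 and 0.066 m and angle between the x axis of housing_c and the x axis of nest, either way round below 0.08 rad))), for 0.2 s.
At the end, for the whole second after the job is handed in: Loose-cell housing in the nest: end within 3 mm of the back plate, 5 mm sideways, 6 mm in height, 0.08 rad. Sound housings within 12 mm and 0.12 rad of their start; bystanders within 30 mm of theirs. All housings released and at rest (under 0.02 m/s) (((distance between loose_cell and housing_a below 0.05 m and x of housing_a in the frame of nest above -0.003 m and y of housing_a in the frame of nest between -0.005 and 0.005 m and z of housing_a in the frame of nest between 0.054 and 0.066 m and angle between the x axis of housing_a and the x axis of nest, either way round below 0.08 rad and distance of each of housing_b, housing_c from where it was at the start of the episode below 0.012 m and angle between the x axis of each of housing_b, housing_c and the x axis of rack, either way round below 0.12 rad) or (distance between loose_cell and housing_b below 0.05 m and x of housing_b in the frame of nest above -0.003 m and y of housing_b in the frame of nest between -0.005 and 0.005 m and z of housing_b in the frame of nest between 0.054 and 0.066 m and angle between the x axis of housing_b and the x axis of nest, either way round below 0.08 rad and distance of each of housing_a, housing_c from where it was at the start of the episode below 0.012 m and angle between the x axis of each of housing_a, housing_c and the x axis of rack, either way round below 0.12 rad) or (distance between loose_cell and housing_c below 0.05 m and x of housing_c in the frame of nest above -0.003 m and y of housing_c in the frame of nest between -0.005 and 0.005 m and z of housing_c in the frame of nest between 0.054 and 0.066 m and angle between the x axis of housing_c and the x axis of nest, either way round below 0.08 rad and distance of each of housing_a, housing_b from where it was at the start of the episode below 0.012 m and angle between the x axis of each of housing_a, housing_b and the x axis of rack, either way round below 0.12 rad)) and linear speed of each of housing_a, housing_b, housing_c below 0.02 m/s and distance of each of oil_bottle, dish, slide_box from where it was at the start of the episode below 0.03 m); the robot touches nothing.
It fails at once if a bystander (bottle, dish or slide box) is shifted by more than 30 mm (distance of any of oil_bottle, dish, slide_box from where it was at the start of the episode above 0.03 m).
It fails at once if a housing is shaken or thrown about faster than 1 m/s or 5 rad/s (linear speed of any of housing_a, housing_b, housing_c above 1 m/s or angular speed of any of housing_a, housing_b, housing_c above 5 rad/s).
It fails at once if a housing is pressed on the rack or the nest with more than 50 N (contact force between any of housing_a, housing_b, housing_c and rack above 50 N or contact force between any of housing_a, housing_b, housing_c and nest above 50 N).
It fails at once if a housing without the loose cell is put into the nest ((distance between loose_cell and housing_a above 0.05 m and horizontal distance between housing_a and nest below 0.06 m and contact force between housing_a and nest above 0.5 N) or (distance between loose_cell and housing_b above 0.05 m and horizontal distance between housing_b and nest below 0.06 m and contact force between housing_b and nest above 0.5 N) or (distance between loose_cell and housing_c above 0.05 m and horizontal distance between housing_c and nest below 0.06 m and contact force between housing_c and nest above 0.5 N)).
It also fails if it takes over 72 s, if anything falls off the work surface, if the arm or the gripper's body presses on something with over 40 N, if the wrist force passes 120 N, or if a joint passes its speed limit or range.

## Working session

There is one attempt and no reset: what is moved stays moved. The work goes in short steps, Python scripts to look and compute and a tool call to move; the robot and the scene stay as the last step left them, time stands still between calls to the robot, and variables do not carry over. Pictures are saved under pics/ and viewed, and the job is handed in when it is done.

Besides the shell and the picture viewer there is one more tool, called after ">>>" as name(argument=value, ...), one argument or row to a line, values as JSON. drive_tool: Moves the arm, as the interface text tells. Its arguments: {"type":"object","properties":{"commands":{"type":"array"},"force":{"type":"number"}},"required":["commands"]}

```bash
mkdir -p pics; ls; cat > h.py <<'E'
import numpy as np, cv2
from bench import arm
def cam(n):
    return arm.grab_frame(n)
def save(f,name): cv2.imwrite('pics/'+name,f['frame'])
def undist(f,px):
    K=np.array(f['K']);d=np.array([f['k1'],0,0,0,0],float)
    return cv2.undistortPoints(np.array(px,float).reshape(-1,1,2),K,d).reshape(-1,2)
def onplane(f,px,z):
    R=np.array(f['R']);t=np.array(f['t']);C=-R.T@t
    u=undist(f,px);o=[]
    for a in u:
        d=R.T@np.array([a[0],a[1],1]);s=(z-C[2])/d[2];o.append(C+s*d)
    return np.array(o)
def proj(f,X):
    K=np.array(f['K']);d=np.array([f['k1'],0,0,0,0],float)
    return cv2.projectPoints(np.array(X,float).reshape(-1,1,3),cv2.Rodrigues(np.array(f['R']))[0],np.array(f['t'],float),K,d)[0].reshape(-1,2)
E
python3 - <<'E'
from h import *
s=arm.observe();print({k:np.round(v,3).tolist() for k,v in s.items()})
for n in ['scene','top']:
    f=cam(n);save(f,n+'0.png');print(n,f['K'],f['k1'],-np.array(f['R']).T@np.array(f['t']))
for q in ['housing_a','rack','nest','oil_bottle','dish','slide_box']:
    r=arm.search_frame(q,'top');print(q,[(x['score'],x['location']) for x in r],[onplane(f,x['location'],0.06 if 'hous' in q else .02).round(3).tolist() for x in r])
E
```

```text
pics
{'t': 0.0, 'q': [1.139, 0.088, 1.372, -0.0, 1.684, -0.103], 'qvel': [0.001, -0.001, 0.0, 0.001, 0.0, 0.001], 'effort': [0.0, -35.187, -31.327, -0.0, 0.011, 0.0], 'eef_pos': [0.177, 0.52, 0.2], 'orientation': [-0.514, -3.099, 0.003], 'contact_force': [0.929, 0.481, 0.048], 'ft_torque': [0.002, 0.024, -0.049], 'opening': 0.086}
scene [[484.91738467   0.         320.67288855]
 [  0.         484.91738467 243.41345654]
 [  0.           0.           1.        ]] -0.06835557135308001 [ 1.07600741 -0.14501967  0.51503458]
top [[473.87544373   0.         320.5220243 ]
 [  0.         473.87544373 231.79942381]
 [  0.           0.           1.        ]] 0.025053490974994933 [ 0.35514292 -0.01982014  0.83985049]
housing_a [(0.93, [465.7, 257.6]), (0.83, [401.6, 256.8]), (0.7, [337.6, 261.2])] [[[0.477, -0.257, 0.06]], [[0.479, -0.151, 0.06]], [[0.472, -0.044, 0.06]]]
rack [(0.74, [382.7, 265.5])] [[[0.47, -0.124, 0.02]]]
nest [(0.61, [218.3, 250.7])] [[[0.499, 0.163, 0.02]]]
oil_bottle [(0.79, [212.8, 173.9])] [[[0.64, 0.179, 0.02]]]
dish [(0.75, [222.5, 350.4])] [[[0.329, 0.15, 0.02]]]
slide_box [(0.76, [382.7, 191.2])] [[[0.605, -0.129, 0.02]]]
```

View pics/top0.png

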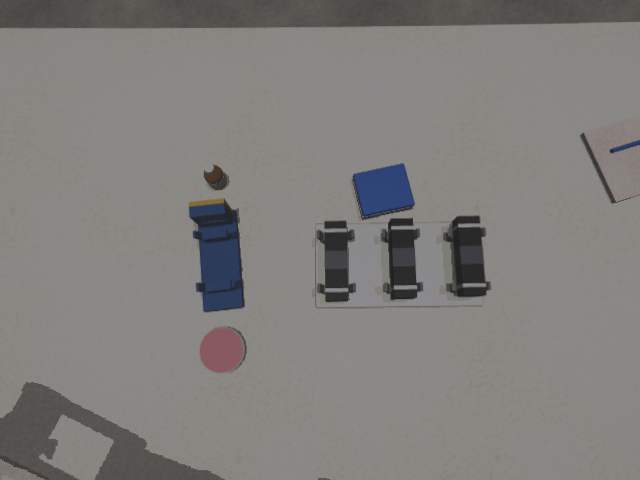

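View pics/scene0.png

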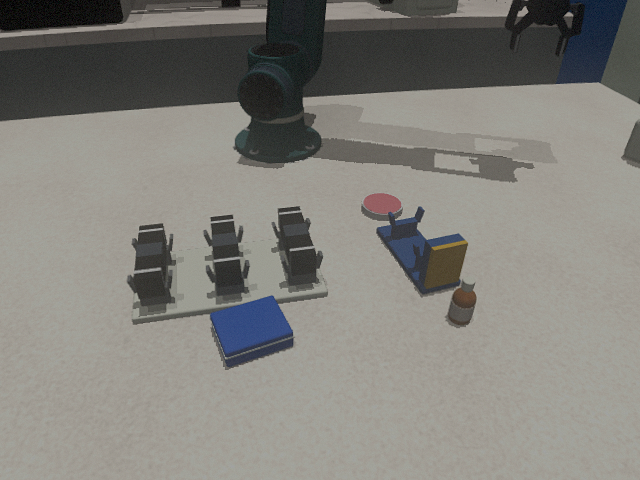

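The top picture shows the rack at columns 316-482 and rows 222-306, with housings at (337,261), (402,257) and (467,257). The nest is at about (220,262), its cup at (209,210) pointing away from the robot. The bottle is at (213,174), the dish at (222,350) and the slide box at (383,191). I'll zoom in for exact corners.

```bash
python3 - <<'E'
import cv2
im=cv2.imread('pics/top0.png')
a=im[205:315,305:495];cv2.imwrite('pics/c1.png',cv2.convertScaleAbs(cv2.resize(a,None,fx=4,fy=4,interpolation=cv2.INTER_CUBIC),alpha=1.6))
a=im[190:320,185:255];cv2.imwrite('pics/c2.png',cv2.convertScaleAbs(cv2.resize(a,None,fx=4.5,fy=4.5,interpolation=cv2.INTER_CUBIC),alpha=2.2))
E
```

```text
(no output)
```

View pics/c1.png

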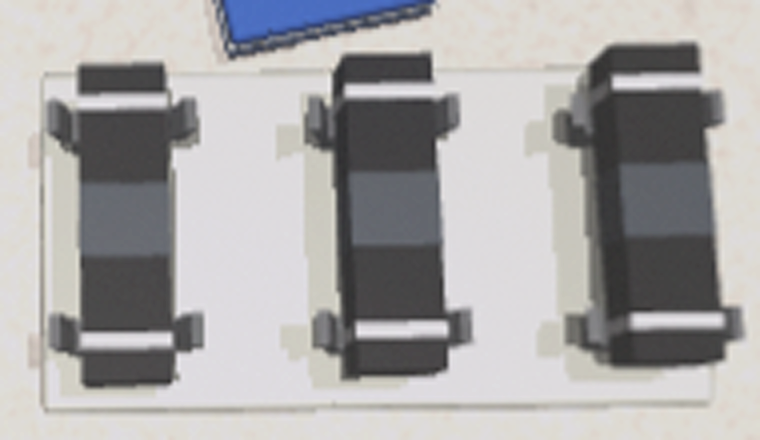

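View pics/c2.png

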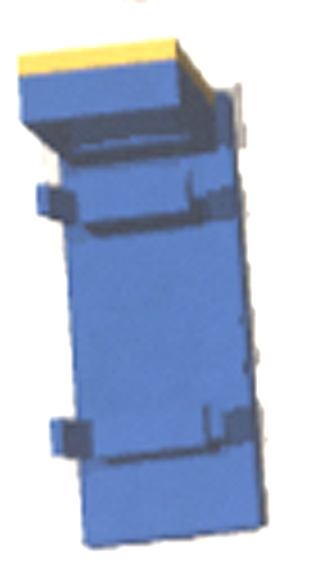

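```bash
python3 - <<'E'
from h import *
from scipy.optimize import least_squares
f=cam('top')
def up(p,s,ox,oy): return (np.array(p,float)+.5)/s-.5+[ox,oy]
C1=lambda p:up(p,4,305,205); C2=lambda p:up(p,4.5,185,190)
print('rack',onplane(f,C1([(45,73),(44,409),(709,402)]),.012).round(4))
for b in ([(80,184),(168,182),(172,254),(80,256)],[(351,174),(437,171),(440,244),(355,247)],[(620,165),(706,162),(714,236),(628,238)]):
    P=onplane(f,C1(b),.078);print('band',P.mean(0).round(4), (P[1]-P[0]).round(4),(P[2]-P[1]).round(4))
def fit(obj,px,x0):
    obj=np.array(obj,float)
    def w(x):
        c,s=np.cos(x[2]),np.sin(x[2]);R=np.array([[c,-s,0],[s,c,0],[0,0,1]])
        return obj@R.T+[x[0],x[1],0]
    g=lambda x:(proj(f,w(x))-px).ravel()
    r=least_squares(g,x0);print(r.x.round(4),r.fun.reshape(-1,2).round(1).tolist());return r.x
bx=.065
o=[(.075,.145,.012),(-.075,.145,.012),(-.075,-.145,.012)];p=[(45,73),(44,409),(709,402)]
for y,q in ((.11,[(79,64),(165,64),(84,386),(172,384)]),(0,[(345,55),(432,53),(355,376),(446,370)]),(-.11,[(605,47),(698,44),(628,366),(724,360)])):
    o+=[(.065,y+.018,.078),(.065,y-.018,.078),(-.065,y+.018,.078),(-.065,y-.018,.078)];p+=q
r=fit(o,C1(p),[.47,-.15,0])
for y in (.11,0,-.11):
    c,s=np.cos(r[2]),np.sin(r[2]);print('housing',(r[0]-s*y).round(4),(r[1]+c*y).round(4))
print('nestplane',onplane(f,C2([(87,547),(264,524),(236,85)]),.012).round(4))
E
```

```text
rack [[ 0.5493 -0.0081  0.012 ]
 [ 0.4003 -0.0068  0.012 ]
 [ 0.4013 -0.2928  0.012 ]]
band [ 0.4727 -0.0411  0.078 ] [ 0.0005 -0.0359  0.    ] [-0.0295 -0.001   0.    ]
band [ 0.4759 -0.151   0.078 ] [ 0.0009 -0.035   0.    ] [-0.0299  0.0003  0.    ]
band [ 0.4786 -0.2607  0.078 ] [ 0.0009 -0.0348  0.    ] [-0.0303 -0.0008  0.    ]
[ 0.4751 -0.1502  0.0135] [[-2.2, 0.6], [-0.3, 1.2], [2.0, -0.5], [-1.1, -0.5], [-0.8, -1.0], [-0.5, -1.8], [0.1, -1.8], [-1.0, 0.2], [-0.9, 0.3], [0.8, -0.7], [0.7, 0.3], [0.8, 0.7], [-0.5, 1.0], [1.8, 0.4], [0.6, 1.4]]
housing 0.4737 -0.0402
housing 0.4751 -0.1502
housing 0.4766 -0.2602
nestplane [[0.3948 0.1858 0.012 ]
 [0.4028 0.1182 0.012 ]
 [0.5773 0.1341 0.012 ]]
```

>>> drive_tool(
  commands=[
    {"translation": [0.034, -0.045, 0.008], "delta_rot": [0, 0, 0.053], "fingers": 0},
    {"translation": [0.034, -0.045, 0.008], "delta_rot": [0, 0, 0.053], "fingers": 0},
    {"translation": [0.034, -0.045, 0.008], "delta_rot": [0, 0, 0.053], "fingers": 0},
    {"translation": [0.034, -0.045, 0.008], "delta_rot": [0, 0, 0.053], "fingers": 0},
    {"translation": [0.034, -0.045, 0.008], "delta_rot": [0, 0, 0.053], "fingers": 0},
    {"translation": [0.034, -0.045, 0.008], "delta_rot": [0, 0, 0.053], "fingers": 0},
    {"translation": [0.034, -0.045, 0.008], "delta_rot": [0, 0, 0.053], "fingers": 0},
    {"translation": [0.0, 0.0, 0.0], "delta_rot": [0, 0, 0], "fingers": 0},
  ],
)

```text
t: 1.45
eef_pos: [0.4209, 0.1952, 0.2585]
orientation: [-0.09, 3.136, -0.0]
contact_force: [-0.3, -0.7, -1.0]
opening: 0.0855
```

```bash
python3 - <<'E'
from h import *
s=arm.observe();print({k:np.round(v,3).tolist() for k,v in s.items()})
f=cam('wrist');save(f,'w1.png');print(f['K'],f['k1'],-np.array(f['R']).T@np.array(f['t']));np.savez('w1.npz',**{k:np.array(v) for k,v in f.items()})
E
```

```text
{'t': 1.45, 'q': [0.313, -0.113, 1.456, -0.002, 1.794, -1.316], 'qvel': [0.042, -0.011, 0.018, 0.045, 0.011, -0.009], 'effort': [-1.341, -26.32, -31.794, -0.357, -0.109, -0.228], 'eef_pos': [0.421, 0.195, 0.259], 'orientation': [-0.09, 3.136, -0.0], 'contact_force': [-0.277, -0.681, -1.044], 'ft_torque': [0.023, -0.012, -0.007], 'opening': 0.086}
[[412.25953168   0.         324.6374239 ]
 [  0.         412.25953168 242.43862858]
 [  0.           0.           1.        ]] -0.025797138596253474 [0.3449786  0.19114514 0.43029713]
```

View pics/w1.png

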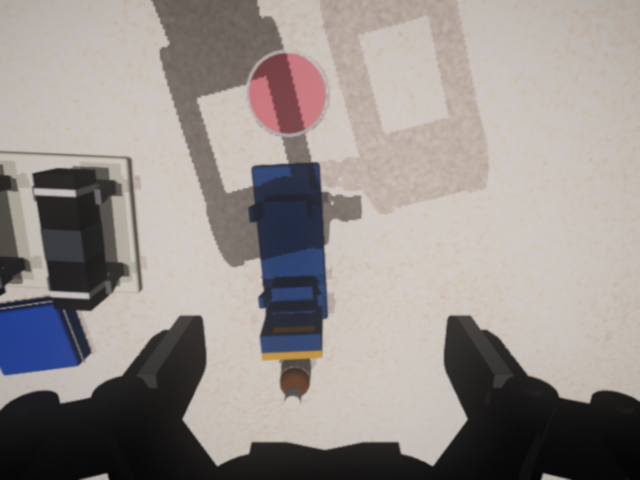

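The wrist picture shows the nest with its near end at (286,165) and its cup at (292,340). The dish is at (288,92). Housing 1 shows at the left, around (70,238).

```bash
python3 - <<'E'
import cv2
im=cv2.imread('pics/w1.png')
a=im[155:365,235:345];cv2.imwrite('pics/c3.png',cv2.convertScaleAbs(cv2.resize(a,None,fx=2.8,fy=2.8,interpolation=cv2.INTER_CUBIC)[:, :],alpha=2.5))
E
```

```text
(no output)
```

View pics/c3.png

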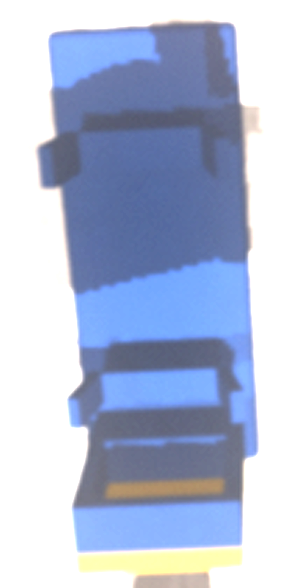

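```bash
python3 - <<'E'
from h import *
f=dict(np.load('w1.npz'));ft=cam('top')
c=lambda p:(np.array(p,float)+.5)/2.8-.5+[235,155]
P=onplane(f,c([(50,32),(233,27),(256,455)]),.012);print(P.round(4))
d=P[2]-P[1];e=P[0]-P[1];print(np.arctan2(d[1],d[0]),np.arctan2(-e[0],e[1]),np.linalg.norm(d),np.linalg.norm(e))
yaw=np.arctan2(d[1],d[0])
u=np.array([np.cos(yaw),np.sin(yaw),0]);v=np.array([-u[1],u[0],0])
ctr=(P[0]+P[2])/2;print('centre',ctr)
im=cv2.imread('pics/w1.png');im2=cv2.imread('pics/top0.png')
imw=cv2.convertScaleAbs(im,alpha=2.0);imt=cv2.convertScaleAbs(im2,alpha=1.8)
for off,col in ((0,(0,0,255)),(.012,(0,255,0))):
  o=ctr+off*u;o[2]=0
  pts=[]
  for x in (-.072,-.058,.018,.03):
    for y in (-.018,.018): pts.append(o+x*u+y*v+[0,0,.042])
  pts+= [o+.065*u+.023*v+[0,0,.0815],o+.065*u-.023*v+[0,0,.0815],o+.047*u+.023*v+[0,0,.0815],o+.047*u-.023*v+[0,0,.0815]]
  for F,I in ((f,imw),(ft,imt)):
    for p in proj(F,pts): cv2.circle(I,tuple(np.round(p*8).astype(int)),4,col,-1,shift=3)
cv2.imwrite('pics/c4.png',cv2.hconcat([cv2.resize(imw[155:365,235:345],(308,588),interpolation=cv2.INTER_NEAREST),cv2.resize(imt[190:320,185:255],(316,588),interpolation=cv2.INTER_NEAREST)]))
E
```

```text
[[0.4003 0.1214 0.012 ]
 [0.3947 0.187  0.012 ]
 [0.5647 0.2055 0.012 ]]
0.10829656042636858 -3.056449970336782 0.1709767282289374 0.06584218142367408
centre [0.48253056 0.16348456 0.012     ]
```

View pics/c4.png

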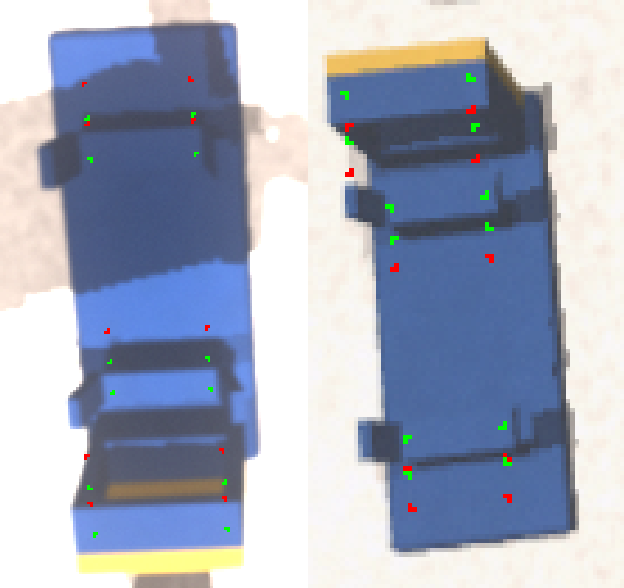

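```bash
python3 - <<'E'
from h import *
f=dict(np.load('w1.npz'));ft=cam('top')
c=lambda p:(np.array(p,float)+.5)/2.8-.5+[235,155]
t=lambda p:(np.array(p,float)-[308,0]+.5)/4.52-.5+[185,190]
A=onplane(f,c([(82,131),(207,126),(107,372),(220,368)]),.042)
B=onplane(ft,t([(405,462),(512,454),(395,232),(500,219)]),.042)
for M in (A,B):
    n=(M[0]+M[1])/2;m=(M[2]+M[3])/2;d=m-n;yaw=np.arctan2(d[1],d[0]);u=d/np.linalg.norm(d)
    print(M.round(4).tolist(),'len',np.linalg.norm(d),'yaw',yaw,'widths',np.linalg.norm(M[1]-M[0]),np.linalg.norm(M[3]-M[2]),'origin',n+.072*u,m-.018*u)
# yellow plate top edges
print(onplane(f,c([(78,550),(241,550),(78,572),(241,572)]),.09).round(4),onplane(ft,t([(328,75),(487,62),(326,55),(487,39)]),.09).round(4))
E
```

```text
[[0.4294, 0.1377, 0.042], [0.4252, 0.1803, 0.042], [0.5185, 0.1481, 0.042], [0.5144, 0.1893, 0.042]] len 0.08972383425610717 yaw 0.10844118211297914 widths 0.042846639193643704 0.041357706942018874 origin [0.49885245 0.16676073 0.042     ] [0.4985779  0.16673084 0.042     ]
[[0.4253, 0.1762, 0.042], [0.4278, 0.1367, 0.042], [0.5122, 0.1838, 0.042], [0.5169, 0.1442, 0.042]] len 0.08829467422173543 yaw 0.08546531304056762 widths 0.03962010504641348 0.03990193559390714 origin [0.49829577 0.16257943 0.042     ] [0.49659667 0.16243386 0.042     ]
[[0.5631 0.1449 0.09  ]
 [0.5597 0.1999 0.09  ]
 [0.5717 0.145  0.09  ]
 [0.5683 0.2004 0.09  ]] [[0.5609 0.1983 0.09  ]
 [0.5653 0.1409 0.09  ]
 [0.5684 0.1994 0.09  ]
 [0.574  0.1412 0.09  ]]
```

>>> drive_tool(
  commands=[
    {"translation": [0.01, -0.047, -0.01], "delta_rot": [0, 0, -0.01], "fingers": 0},
    {"translation": [0.01, -0.047, -0.01], "delta_rot": [0, 0, -0.01], "fingers": 0},
    {"translation": [0.01, -0.047, -0.01], "delta_rot": [0, 0, -0.01], "fingers": 0},
    {"translation": [0.01, -0.047, -0.01], "delta_rot": [0, 0, -0.01], "fingers": 0},
    {"translation": [0.01, -0.047, -0.01], "delta_rot": [0, 0, 0], "fingers": 0},
    {"translation": [0, 0, 0], "delta_rot": [0, 0, 0], "fingers": 0},
  ],
)

```text
t: 2.35
eef_pos: [0.466, -0.0313, 0.2051]
orientation: [-0.071, 3.139, 0.008]
contact_force: [0.2, 0.7, -0.0]
opening: 0.0853
```

```bash
python3 - <<'E'
from h import *
s=arm.observe();print({k:np.round(v,3).tolist() for k,v in s.items() if k in('eef_pos','orientation','qvel')})
f=cam('wrist');save(f,'w2.png');np.savez('w2.npz',**{k:np.array(v) for k,v in f.items()})
for r in arm.search_frame('housing_a','wrist'): print(r['score'],r['location'],onplane(f,r['location'],.078))
E
```

```text
{'qvel': [0.06, -0.025, -0.003, 0.043, 0.013, 0.001], 'eef_pos': [0.466, -0.031, 0.205], 'orientation': [-0.071, 3.139, 0.008]}
0.85 [309.1, 218.6] [[ 0.46561941 -0.04194646  0.078     ]]
0.66 [34.7, 221.8] [[ 0.4772803  -0.24909737  0.078     ]]
0.26 [550.0, 51.4] [[0.34222738 0.11586756 0.078     ]]
```

View pics/w2.png

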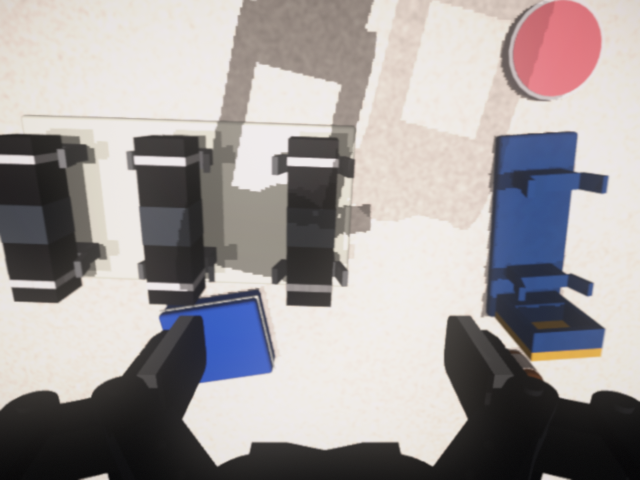

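Wrist view: housing 1 at about (312,225), housing 2 at (170,220), housing 3 at (35,220).

```bash
python3 - <<'E'
import cv2
im=cv2.imread('pics/w2.png')
a=im[125:315,110:360];cv2.imwrite('pics/c5.png',cv2.convertScaleAbs(cv2.resize(a,None,fx=3,fy=3,interpolation=cv2.INTER_CUBIC),alpha=3))
E
```

```text
(no output)
```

View pics/c5.png

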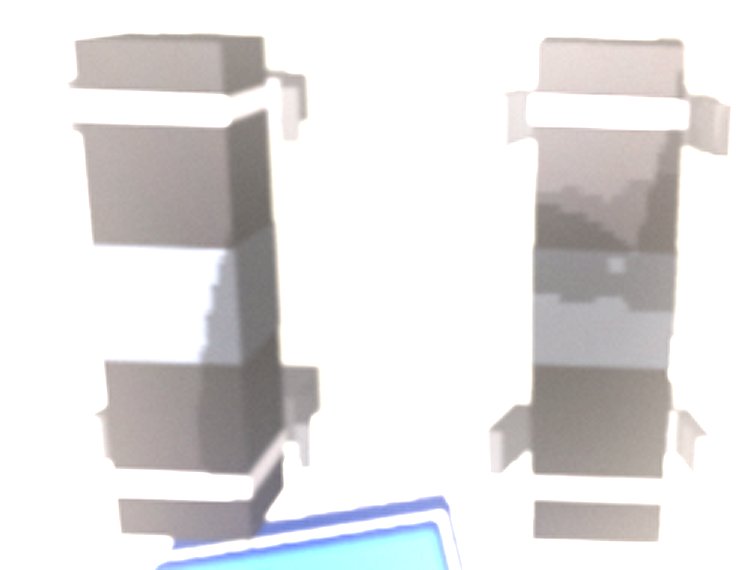

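```bash
python3 - <<'E'
from h import *
f=dict(np.load('w2.npz'))
c=lambda p:(np.array(p,float)+.5)/3-.5+[110,125]
for b in ([(534,250),(674,250),(671,367),(534,367)],[(541,43),(682,43),(658,541),(535,537)],[(94,246),(234,247),(240,362),(104,362)],[(77,42),(221,37),(250,540),(121,532)]):
    P=onplane(f,c(b),.078);print(P.mean(0).round(4),(P[1]-P[0]).round(4),(P[2]-P[3]).round(4),(P[3]-P[0]).round(4),(P[2]-P[1]).round(4))
E
```

```text
[ 0.4727 -0.0405  0.078 ] [-0.0016  0.0345  0.    ] [-0.0016  0.0348  0.    ] [0.0304 0.0006 0.    ] [0.0304 0.0009 0.    ]
[ 0.4718 -0.0404  0.078 ] [-0.0015  0.0331  0.    ] [-0.0003  0.0327  0.    ] [0.1277 0.0012 0.    ] [0.1289 0.0008 0.    ]
[ 0.4765 -0.1496  0.078 ] [-0.0013  0.0348  0.    ] [-0.0016  0.0348  0.    ] [ 0.0302 -0.      0.    ] [ 0.0299 -0.      0.    ]
[ 0.4759 -0.1496  0.078 ] [-0.0026  0.0342  0.    ] [0.0007 0.0343 0.    ] [0.1269 0.0005 0.    ] [0.1302 0.0006 0.    ]
```

>>> drive_tool(
  commands=[
    {"translation": [0.0065, -0.0095, -0.03], "delta_rot": [0, 0, -0.025], "fingers": 0},
    {"translation": [0, 0, -0.04], "delta_rot": [0, 0, 0], "fingers": 0},
    {"translation": [0, 0, -0.03], "delta_rot": [0, 0, 0], "fingers": 0},
    {"translation": [0, 0, 0], "delta_rot": [0, 0, 0], "fingers": 0},
  ],
  force=80,
)

```text
t: 2.95
eef_pos: [0.474, -0.0299, 0.1075]
orientation: [-0.057, 3.13, 0.011]
contact_force: [0.4, 0.6, -0.2]
opening: 0.0856
```

>>> drive_tool(
  commands=[
    {"translation": [-0.001, -0.0108, 0], "delta_rot": [0, 0, -0.016], "fingers": 0},
    {"translation": [0, 0, 0], "delta_rot": [0, 0, 0], "fingers": 0},
  ],
)

```text
t: 3.2
eef_pos: [0.4748, -0.0397, 0.111]
orientation: [-0.036, 3.125, 0.009]
contact_force: [-0.1, -0.4, 0.2]
opening: 0.0857
```

>>> drive_tool(
  commands=[
    {"translation": [-0.002, -0.001, -0.035], "delta_rot": [0, 0.015, 0], "fingers": 0},
    {"translation": [0, 0, -0.03], "delta_rot": [0, 0, 0], "fingers": 0},
    {"translation": [0, 0, 0], "delta_rot": [0, 0, 0], "fingers": 0},
  ],
)

```text
t: 3.58
eef_pos: [0.4769, -0.0416, 0.0507]
orientation: [-0.035, 3.128, 0.006]
contact_force: [0.4, 0.8, 0.1]
opening: 0.0852
```

>>> drive_tool(
  commands=[
    {"translation": [-0.0045, 0.001, -0.011], "delta_rot": [0, 0.012, 0], "fingers": 0},
    {"translation": [0, 0, 0], "delta_rot": [0, 0, 0], "fingers": 0},
  ],
)

```text
t: 3.82
eef_pos: [0.4744, -0.0411, 0.0424]
orientation: [-0.035, 3.136, 0.005]
contact_force: [0.4, 0.1, 1.2]
opening: 0.0855
```

```bash
cat > ob.py <<'E'
from h import *
import sys
n=int(sys.argv[1]) if len(sys.argv)>1 else 6
F=[];T=[]
for i in range(n):
    arm.grab_frame('top');s=arm.observe();F.append(s['contact_force']);T.append(s['ft_torque'])
print('t',s['t'],'pos',np.round(s['eef_pos'],4),'ori',np.round(s['orientation'],3),'open',round(float(s['opening']),4))
print('F',np.mean(F,0).round(2),'+-',np.std(F,0).round(2));print('T',np.mean(T,0).round(4),'+-',np.std(T,0).round(4), 'eff',np.round(s['effort'],2))
E
python3 ob.py
```

```text
t 4.125 pos [ 0.4751 -0.0413  0.0429] ori [-0.035  3.134  0.004] open 0.0855
F [ 0.43 -0.2  -0.06] +- [0.62 0.37 0.5 ]
T [-0.0189  0.0185  0.0005] +- [0.0312 0.0323 0.0301] eff [-0.000e+00 -2.926e+01 -2.893e+01  2.000e-02 -3.000e-02  0.000e+00]
```

>>> drive_tool(
  commands=[
    {"translation": [0, 0, 0], "delta_rot": [0, 0, 0], "fingers": 0.4},
    {"translation": [0, 0, 0], "delta_rot": [0, 0, 0], "fingers": 0.5},
    {"translation": [0, 0, 0], "delta_rot": [0, 0, 0], "fingers": 0.6},
    {"translation": [0, 0, 0], "delta_rot": [0, 0, 0], "fingers": 1},
    {"translation": [0, 0, 0], "delta_rot": [0, 0, 0], "fingers": 1},
  ],
  force=80,
)

```text
t: 4.75
eef_pos: [0.4753, -0.0415, 0.0438]
orientation: [-0.034, 3.133, 0.003]
contact_force: [-0.0, 0.2, -0.3]
opening: 0.032
```

>>> drive_tool(
  commands=[
    {"translation": [0, 0, 0.012], "delta_rot": [0, 0, 0], "fingers": 1},
    {"translation": [0, 0, 0.025], "delta_rot": [0, 0, 0], "fingers": 1},
    {"translation": [0, 0, 0.03], "delta_rot": [0, 0, 0], "fingers": 1},
    {"translation": [0, 0, 0.03], "delta_rot": [0, 0, 0], "fingers": 1},
    {"translation": [0, 0, 0.02], "delta_rot": [0, 0, 0], "fingers": 1},
    {"translation": [0, 0, 0], "delta_rot": [0, 0, 0], "fingers": 1},
  ],
)

```text
t: 5.5
eef_pos: [0.4705, -0.0402, 0.1596]
orientation: [0.035, -3.138, -0.008]
contact_force: [0.2, 1.0, -4.4]
opening: 0.0325
```

```bash
python3 ob.py 8;python3 -c "
from h import *
f=cam('wrist');save(f,'w3.png')"
```

```text
t 5.9 pos [ 0.469 -0.04   0.157] ori [ 0.035 -3.133 -0.01 ] open 0.0321
F [ 0.13  0.23 -4.35] +- [0.29 0.46 0.55]
T [-0.0153 -0.0125 -0.0228] +- [0.0241 0.033  0.0352] eff [ 0.000e+00 -2.981e+01 -3.297e+01  2.000e-02  7.000e-02  0.000e+00]
```

View pics/w3.png

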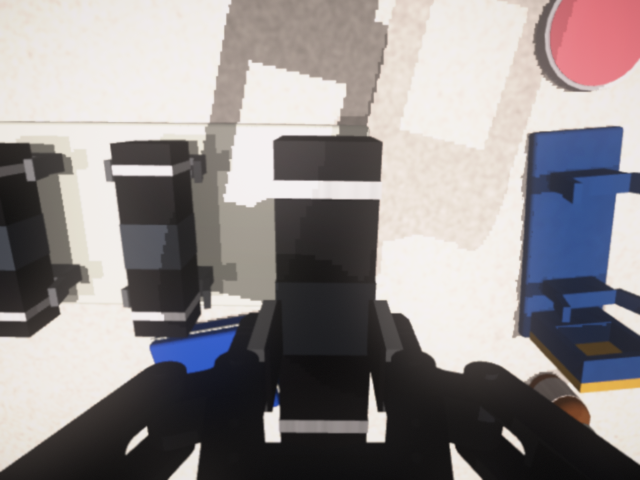

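Housing 1 is held at its band, level, at about 4.35 N. Now I'll rock it.

>>> drive_tool(
  commands=[
    {"translation": [0, 0, 0.02], "delta_rot": [0, 0.07, 0], "fingers": 1},
    {"translation": [0, 0, 0.02], "delta_rot": [0, 0.1, 0], "fingers": 1},
    {"translation": [0, 0, 0], "delta_rot": [0, 0.1, 0], "fingers": 1},
    {"translation": [0, 0, 0], "delta_rot": [0, 0.1, 0], "fingers": 1},
    {"translation": [0, 0, 0], "delta_rot": [0, 0.05, 0], "fingers": 1},
    {"translation": [0, 0, 0], "delta_rot": [0, 0, 0], "fingers": 1},
    {"translation": [0, 0, 0], "delta_rot": [0, 0, 0], "fingers": 1},
  ],
)

```text
t: 6.82
eef_pos: [0.4712, -0.0401, 0.1964]
orientation: [0.028, -2.706, -0.014]
contact_force: [0.1, 0.4, -4.3]
opening: 0.0324
```

```bash
python3 ob.py 8
```

```text
t 7.225 pos [ 0.4708 -0.0401  0.1968] ori [ 0.028 -2.706 -0.014] open 0.0322
F [ 0.15 -0.19 -4.48] +- [0.76 0.44 0.45]
T [-0.0142 -0.5384  0.0055] +- [0.0264 0.0373 0.0328] eff [ -0.   -42.51 -30.84  -0.36   2.44   0.  ]
```

>>> drive_tool(
  commands=[
    {"translation": [0, 0, 0], "delta_rot": [0, -0.1, 0], "fingers": 1},
    {"translation": [0, 0, 0], "delta_rot": [0, -0.12, 0], "fingers": 1},
    {"translation": [0, 0, 0], "delta_rot": [0, -0.12, 0], "fingers": 1},
    {"translation": [0, 0, 0], "delta_rot": [0, -0.09, 0], "fingers": 1},
    {"translation": [0, 0, 0], "delta_rot": [0, 0, 0], "fingers": 1},
    {"translation": [0, 0, 0], "delta_rot": [0, 0, 0], "fingers": 1},
  ],
)

```text
t: 7.98
eef_pos: [0.4684, -0.0399, 0.1961]
orientation: [0.034, -3.141, -0.009]
contact_force: [0.8, -0.1, -4.7]
opening: 0.032
```

```bash
python3 ob.py 8
```

```text
t 8.375 pos [ 0.4689 -0.0399  0.1958] ori [-0.034  3.141  0.009] open 0.0323
F [-0.14 -0.1  -4.33] +- [0.32 0.68 0.28]
T [-0.005  -0.0048  0.007 ] +- [0.035  0.0235 0.0355] eff [ 0.000e+00 -2.931e+01 -3.345e+01  3.000e-02  2.000e-02  0.000e+00]
```

>>> drive_tool(
  commands=[
    {"translation": [0, 0, 0], "delta_rot": [0, -0.08, 0], "fingers": 1},
    {"translation": [0, 0, 0], "delta_rot": [0, -0.12, 0], "fingers": 1},
    {"translation": [0, 0, 0], "delta_rot": [0, -0.12, 0], "fingers": 1},
    {"translation": [0, 0, 0], "delta_rot": [0, -0.09, 0], "fingers": 1},
    {"translation": [0, 0, 0], "delta_rot": [0, 0, 0], "fingers": 1},
    {"translation": [0, 0, 0], "delta_rot": [0, 0, 0], "fingers": 1},
  ],
)

```text
t: 9.12
eef_pos: [0.4677, -0.0398, 0.1938]
orientation: [-0.033, 2.729, 0.002]
contact_force: [-0.1, -0.3, -4.1]
opening: 0.0319
```

```bash
python3 ob.py 8
```

```text
t 9.525 pos [ 0.4679 -0.0397  0.1934] ori [-3.300e-02  2.728e+00  2.000e-03] open 0.0323
F [-0.   -0.08 -4.16] +- [0.56 0.44 0.4 ]
T [-0.0179  0.5075 -0.0121] +- [0.0307 0.0281 0.0339] eff [ 1.000e-02 -1.685e+01 -3.575e+01  7.200e-01 -2.210e+00  0.000e+00]
```

>>> drive_tool(
  commands=[
    {"translation": [0, 0, 0], "delta_rot": [0, 0.1, 0], "fingers": 1},
    {"translation": [0, 0, 0], "delta_rot": [0, 0.12, 0], "fingers": 1},
    {"translation": [0, 0, 0], "delta_rot": [0, 0.12, 0], "fingers": 1},
    {"translation": [0, 0, 0], "delta_rot": [0, 0.07, 0], "fingers": 1},
    {"translation": [0, 0, 0], "delta_rot": [0, 0, 0], "fingers": 1},
    {"translation": [0, 0, 0], "delta_rot": [0, 0, 0], "fingers": 1},
  ],
)

```text
t: 10.28
eef_pos: [0.4705, -0.0395, 0.1934]
orientation: [0.035, -3.138, -0.009]
contact_force: [-1.0, 0.2, -4.7]
opening: 0.0318
```

```bash
python3 ob.py 8
```

```text
t 10.675 pos [ 0.4701 -0.0396  0.1937] ori [ 0.035 -3.137 -0.009] open 0.0319
F [ 0.18  0.09 -3.94] +- [0.7  0.31 0.5 ]
T [-0.0261 -0.0116  0.0259] +- [0.0235 0.0294 0.0331] eff [-0.000e+00 -2.960e+01 -3.336e+01  2.000e-02  4.000e-02 -0.000e+00]
```

Level y-torque was -0.013, -0.005 and -0.012, so nothing shifted and housing 1 is sound. Putting it back.

>>> drive_tool(
  commands=[
    {"translation": [0.003, -0.0018, -0.03], "delta_rot": [0, 0, 0], "fingers": 1},
    {"translation": [0, 0, -0.04], "delta_rot": [0, 0, 0], "fingers": 1},
    {"translation": [0, 0, -0.025], "delta_rot": [0, 0, 0], "fingers": 1},
    {"translation": [0, 0, 0], "delta_rot": [0, 0, 0], "fingers": 1},
  ],
)

```text
t: 11.18
eef_pos: [0.4734, -0.0417, 0.0981]
orientation: [-0.035, 3.141, 0.007]
contact_force: [-0.7, 0.1, -4.1]
opening: 0.0322
```

>>> drive_tool(
  commands=[
    {"translation": [0.0005, 0, -0.02], "delta_rot": [0, 0, 0], "fingers": 1},
    {"translation": [0.0, 0, -0.012], "delta_rot": [0, 0, 0], "fingers": 1},
    {"translation": [0, 0, 0], "delta_rot": [0, 0, 0], "fingers": 1},
  ],
)

```text
t: 11.55
eef_pos: [0.4766, -0.0422, 0.0696]
orientation: [-0.035, 3.133, 0.005]
contact_force: [-0.7, -0.0, -4.9]
opening: 0.0317
```

>>> drive_tool(
  commands=[
    {"translation": [-0.002, 0.0006, -0.012], "delta_rot": [0, 0.004, 0], "fingers": 1},
    {"translation": [-0.001, 0, -0.008], "delta_rot": [0, 0, 0], "fingers": 1},
    {"translation": [0, 0, 0], "delta_rot": [0, 0, 0], "fingers": 1},
  ],
)

```text
t: 11.92
eef_pos: [0.4749, -0.0419, 0.0505]
orientation: [-0.035, 3.134, 0.004]
contact_force: [-0.2, 0.8, -4.5]
opening: 0.0321
```

>>> drive_tool(
  commands=[
    {"translation": [0, 0.0004, -0.004], "delta_rot": [0, 0, 0], "fingers": 1},
    {"translation": [0, 0, -0.002], "delta_rot": [0, 0, 0], "fingers": 1},
    {"translation": [0, 0, 0], "delta_rot": [0, 0, 0], "fingers": 1},
  ],
)

```text
t: 12.3
eef_pos: [0.4753, -0.0415, 0.0447]
orientation: [-0.034, 3.133, 0.003]
contact_force: [-0.0, 0.2, -4.2]
opening: 0.0324
```

>>> drive_tool(
  commands=[
    {"translation": [0, 0, -0.001], "delta_rot": [0, 0, 0], "fingers": 1},
    {"translation": [0, 0, 0], "delta_rot": [0, 0, 0], "fingers": 1},
  ],
)

```text
t: 12.55
eef_pos: [0.4757, -0.0416, 0.044]
orientation: [-0.035, 3.132, 0.003]
contact_force: [-1.0, 0.6, -4.4]
opening: 0.0324
```

>>> drive_tool(
  commands=[
    {"translation": [0, 0, -0.0005], "delta_rot": [0, 0, 0], "fingers": 0.55},
    {"translation": [0, 0, 0], "delta_rot": [0, 0, 0], "fingers": 0.5},
    {"translation": [0, 0, 0], "delta_rot": [0, 0, 0], "fingers": 0.3},
    {"translation": [0, 0, 0], "delta_rot": [0, 0, 0], "fingers": 0},
    {"translation": [0, 0, 0], "delta_rot": [0, 0, 0], "fingers": 0},
  ],
)

```text
t: 13.18
eef_pos: [0.4785, -0.0422, 0.0468]
orientation: [-0.034, 3.125, 0.001]
contact_force: [0.4, 0.4, 0.2]
opening: 0.0852
```

>>> drive_tool(
  commands=[
    {"translation": [0, 0, 0.03], "delta_rot": [0, 0.01, 0], "fingers": 0},
    {"translation": [0, 0, 0.035], "delta_rot": [0, 0, 0], "fingers": 0},
    {"translation": [0, -0.035, 0.01], "delta_rot": [0, 0, 0], "fingers": 0},
    {"translation": [0, -0.045, 0], "delta_rot": [0, 0, 0], "fingers": 0},
    {"translation": [0, -0.028, 0], "delta_rot": [0, 0, 0], "fingers": 0},
    {"translation": [0, 0, 0], "delta_rot": [0, 0, 0], "fingers": 0},
    {"translation": [0, 0, 0], "delta_rot": [0, 0, 0], "fingers": 0},
  ],
)

```text
t: 14.05
eef_pos: [0.4779, -0.1522, 0.1242]
orientation: [-0.038, 3.135, 0.001]
contact_force: [0.2, 0.3, -0.4]
opening: 0.0852
```

>>> drive_tool(
  commands=[
    {"translation": [-0.003, 0.002, -0.035], "delta_rot": [0, 0.005, 0], "fingers": 0},
    {"translation": [-0.002, 0, -0.03], "delta_rot": [0, 0, 0], "fingers": 0},
    {"translation": [0, 0, 0], "delta_rot": [0, 0, 0], "fingers": 0},
  ],
)

```text
t: 14.42
eef_pos: [0.4733, -0.147, 0.0585]
orientation: [-0.044, 3.138, 0.002]
contact_force: [-0.0, -0.4, 0.2]
opening: 0.0855
```

```bash
python3 ob.py 1
```

```text
t 14.475 pos [ 0.4746 -0.1476  0.0602] ori [-0.044  3.135 -0.   ] open 0.0851
F [ 0.42 -0.05  0.43] +- [0. 0. 0.]
T [-0.0482 -0.0154 -0.0123] +- [0. 0. 0.] eff [-1.800e-01 -3.023e+01 -2.856e+01 -3.000e-02 -4.000e-02  0.000e+00]
```

>>> drive_tool(
  commands=[
    {"translation": [0.0, -0.0022, -0.014], "delta_rot": [0, 0.005, -0.004], "fingers": 0},
    {"translation": [0, 0, -0.002], "delta_rot": [0, 0, 0], "fingers": 0},
    {"translation": [0, 0, 0], "delta_rot": [0, 0, 0], "fingers": 0},
  ],
)

```text
t: 14.85
eef_pos: [0.4772, -0.1501, 0.0466]
orientation: [-0.039, 3.135, -0.004]
contact_force: [-0.2, 0.4, -0.5]
opening: 0.0852
```

>>> drive_tool(
  commands=[
    {"translation": [-0.0015, 0, -0.0035], "delta_rot": [0, 0.003, 0], "fingers": 0.3},
    {"translation": [0, 0, 0], "delta_rot": [0, 0, 0], "fingers": 0.5},
    {"translation": [0, 0, 0], "delta_rot": [0, 0, 0], "fingers": 0.6},
    {"translation": [0, 0, 0], "delta_rot": [0, 0, 0], "fingers": 1},
    {"translation": [0, 0, 0], "delta_rot": [0, 0, 0], "fingers": 1},
  ],
)

```text
t: 15.48
eef_pos: [0.4763, -0.1509, 0.0447]
orientation: [-0.038, 3.136, -0.006]
contact_force: [-0.0, -0.1, -0.2]
opening: 0.0316
```

>>> drive_tool(
  commands=[
    {"translation": [0, 0, 0.012], "delta_rot": [0, 0, 0], "fingers": 1},
    {"translation": [0, 0, 0.025], "delta_rot": [0, 0, 0], "fingers": 1},
    {"translation": [0, 0, 0.035], "delta_rot": [0, 0, 0], "fingers": 1},
    {"translation": [0, 0, 0.04], "delta_rot": [0, 0, 0], "fingers": 1},
    {"translation": [0, 0, 0.03], "delta_rot": [0, 0, 0], "fingers": 1},
    {"translation": [0, 0, 0], "delta_rot": [0, 0, 0], "fingers": 1},
  ],
)

```text
t: 16.23
eef_pos: [0.4713, -0.1482, 0.1853]
orientation: [0.039, -3.134, -0.004]
contact_force: [1.2, -1.5, -3.3]
opening: 0.0316
```

```bash
python3 ob.py 8
```

```text
t 16.625 pos [ 0.4693 -0.1475  0.1814] ori [ 0.039 -3.127 -0.009] open 0.0316
F [-0.01 -0.05 -5.08] +- [0.38 0.58 0.4 ]
T [-0.004  -0.0242 -0.0048] +- [0.0277 0.0283 0.024 ] eff [ 0.000e+00 -3.223e+01 -3.334e+01 -1.000e-02  1.000e-01 -0.000e+00]
```

>>> drive_tool(
  commands=[
    {"translation": [0, 0, 0.005], "delta_rot": [0, 0.07, 0], "fingers": 1},
    {"translation": [0, 0, 0], "delta_rot": [0, 0.12, 0], "fingers": 1},
    {"translation": [0, 0, 0], "delta_rot": [0, 0.12, 0], "fingers": 1},
    {"translation": [0, 0, 0], "delta_rot": [0, 0.1, 0], "fingers": 1},
    {"translation": [0, 0, 0], "delta_rot": [0, 0, 0], "fingers": 1},
    {"translation": [0, 0, 0], "delta_rot": [0, 0, 0], "fingers": 1},
    {"translation": [0, 0, 0], "delta_rot": [0, 0, 0], "fingers": 1},
  ],
)

```text
t: 17.5
eef_pos: [0.4701, -0.1478, 0.1843]
orientation: [0.032, -2.71, -0.014]
contact_force: [-0.8, 0.4, -5.1]
opening: 0.0314
```

```bash
python3 ob.py 4
```

```text
t 17.7 pos [ 0.4702 -0.1478  0.1847] ori [ 0.031 -2.71  -0.014] open 0.032
F [ 0.21 -0.49 -4.04] +- [0.36 0.33 0.41]
T [-0.0042 -0.524   0.0006] +- [0.0165 0.016  0.0149] eff [ -0.   -44.23 -31.01  -0.76   2.3   -0.  ]
```

>>> drive_tool(
  commands=[
    {"translation": [0, 0, 0], "delta_rot": [0, -0.1, 0], "fingers": 1},
    {"translation": [0, 0, 0], "delta_rot": [0, -0.12, 0], "fingers": 1},
    {"translation": [0, 0, 0], "delta_rot": [0, -0.12, 0], "fingers": 1},
    {"translation": [0, 0, 0], "delta_rot": [0, -0.07, 0], "fingers": 1},
    {"translation": [0, 0, 0], "delta_rot": [0, 0, 0], "fingers": 1},
    {"translation": [0, 0, 0], "delta_rot": [0, 0, 0], "fingers": 1},
  ],
)

```text
t: 18.45
eef_pos: [0.4672, -0.1477, 0.1858]
orientation: [0.036, -3.129, -0.006]
contact_force: [0.6, 0.6, -4.9]
opening: 0.032
```

```bash
python3 ob.py 8
```

```text
t 18.85 pos [ 0.4677 -0.1476  0.1853] ori [ 0.037 -3.129 -0.007] open 0.0317
F [ 0.12 -0.13 -4.63] +- [0.6  0.36 0.2 ]
T [0.002  0.0062 0.0026] +- [0.042  0.0181 0.0178] eff [ 1.000e-02 -3.205e+01 -3.353e+01  1.000e-02  4.000e-02  0.000e+00]
```

>>> drive_tool(
  commands=[
    {"translation": [0, 0, 0], "delta_rot": [0, -0.08, 0], "fingers": 1},
    {"translation": [0, 0, 0], "delta_rot": [0, -0.12, 0], "fingers": 1},
    {"translation": [0, 0, 0], "delta_rot": [0, -0.12, 0], "fingers": 1},
    {"translation": [0, 0, 0], "delta_rot": [0, -0.09, 0], "fingers": 1},
    {"translation": [0, 0, 0], "delta_rot": [0, 0, 0], "fingers": 1},
    {"translation": [0, 0, 0], "delta_rot": [0, 0, 0], "fingers": 1},
    {"translation": [0, 0, 0], "delta_rot": [0, 0, 0], "fingers": 1},
  ],
)

```text
t: 19.73
eef_pos: [0.4672, -0.1473, 0.1835]
orientation: [-0.036, 2.742, -0.001]
contact_force: [-0.5, 0.4, -4.4]
opening: 0.0321
```

```bash
python3 ob.py 4
```

```text
t 19.925 pos [ 0.4671 -0.1473  0.1834] ori [-3.600e-02  2.742e+00 -1.000e-03] open 0.0317
F [ 0.08  0.42 -4.86] +- [0.16 0.25 0.46]
T [ 0.0021  0.4874 -0.0007] +- [0.014  0.0181 0.0159] eff [  0.   -20.18 -35.44   1.27  -1.86   0.  ]
```

>>> drive_tool(
  commands=[
    {"translation": [0, 0, 0], "delta_rot": [0, 0.1, 0], "fingers": 1},
    {"translation": [0, 0, 0], "delta_rot": [0, 0.12, 0], "fingers": 1},
    {"translation": [0, 0, 0], "delta_rot": [0, 0.12, 0], "fingers": 1},
    {"translation": [0, 0, 0], "delta_rot": [0, 0.07, 0], "fingers": 1},
    {"translation": [0, 0, 0], "delta_rot": [0, 0, 0], "fingers": 1},
    {"translation": [0, 0, 0], "delta_rot": [0, 0, 0], "fingers": 1},
  ],
)

```text
t: 20.68
eef_pos: [0.4706, -0.147, 0.1833]
orientation: [0.04, -3.124, -0.007]
contact_force: [-0.4, 0.1, -5.2]
opening: 0.0316
```

```bash
python3 ob.py 8
```

```text
t 21.075 pos [ 0.4701 -0.1471  0.1836] ori [ 0.04  -3.124 -0.006] open 0.0317
F [ 0.   -0.25 -4.88] +- [0.45 0.42 0.53]
T [-0.0051 -0.0406 -0.0118] +- [0.0349 0.0251 0.0339] eff [-1.000e-02 -3.234e+01 -3.335e+01 -4.000e-02  1.500e-01 -0.000e+00]
```

Housing 2 shows a sign-consistent shift: +0.006 against -0.041, and the joint-5 effort agrees. I'll repeat one cycle with more averaging.

>>> drive_tool(
  commands=[
    {"translation": [0, 0, 0], "delta_rot": [0, 0.07, 0], "fingers": 1},
    {"translation": [0, 0, 0], "delta_rot": [0, 0.12, 0], "fingers": 1},
    {"translation": [0, 0, 0], "delta_rot": [0, 0.12, 0], "fingers": 1},
    {"translation": [0, 0, 0], "delta_rot": [0, 0.12, 0], "fingers": 1},
    {"translation": [0, 0, 0], "delta_rot": [0, 0, 0], "fingers": 1},
    {"translation": [0, 0, 0], "delta_rot": [0, 0, 0], "fingers": 1},
    {"translation": [0, 0, 0], "delta_rot": [0, -0.1, 0], "fingers": 1},
    {"translation": [0, 0, 0], "delta_rot": [0, -0.12, 0], "fingers": 1},
  ],
)

```text
t: 22.08
eef_pos: [0.4721, -0.1482, 0.1845]
orientation: [0.034, -2.92, -0.006]
contact_force: [-0.4, 0.2, -4.7]
opening: 0.0315
```

>>> drive_tool(
  commands=[
    {"translation": [0, 0, 0], "delta_rot": [0, -0.12, 0], "fingers": 1},
    {"translation": [0, 0, 0], "delta_rot": [0, -0.07, 0], "fingers": 1},
    {"translation": [0, 0, 0], "delta_rot": [0, 0, 0], "fingers": 1},
    {"translation": [0, 0, 0], "delta_rot": [0, 0, 0], "fingers": 1},
    {"translation": [0, 0, 0], "delta_rot": [0, 0, 0], "fingers": 1},
  ],
)

```text
t: 22.7
eef_pos: [0.4675, -0.1483, 0.1908]
orientation: [0.031, -3.125, 0.005]
contact_force: [-0.8, -0.5, -3.8]
opening: 0.0314
```

```bash
python3 ob.py 16
```

```text
t 23.5 pos [ 0.4674 -0.1483  0.1907] ori [ 0.03  -3.126  0.005] open 0.0315
F [-0.1   0.11 -4.49] +- [0.52 0.62 0.4 ]
T [0.0135 0.0251 0.0028] +- [0.0298 0.039  0.0253] eff [  0.   -32.02 -33.54  -0.04   0.04   0.  ]
```

>>> drive_tool(
  commands=[
    {"translation": [0, 0, 0], "delta_rot": [0, -0.08, 0], "fingers": 1},
    {"translation": [0, 0, 0], "delta_rot": [0, -0.12, 0], "fingers": 1},
    {"translation": [0, 0, 0], "delta_rot": [0, -0.12, 0], "fingers": 1},
    {"translation": [0, 0, 0], "delta_rot": [0, -0.12, 0], "fingers": 1},
    {"translation": [0, 0, 0], "delta_rot": [0, 0, 0], "fingers": 1},
    {"translation": [0, 0, 0], "delta_rot": [0, 0, 0], "fingers": 1},
    {"translation": [0, 0, 0], "delta_rot": [0, 0.1, 0], "fingers": 1},
    {"translation": [0, 0, 0], "delta_rot": [0, 0.12, 0], "fingers": 1},
  ],
)

```text
t: 24.5
eef_pos: [0.4653, -0.1485, 0.1902]
orientation: [-0.027, 2.939, -0.012]
contact_force: [0.1, 0.1, -4.3]
opening: 0.0312
```

>>> drive_tool(
  commands=[
    {"translation": [0, 0, 0], "delta_rot": [0, 0.12, 0], "fingers": 1},
    {"translation": [0, 0, 0], "delta_rot": [0, 0.07, 0], "fingers": 1},
    {"translation": [0, 0, 0], "delta_rot": [0, 0, 0], "fingers": 1},
    {"translation": [0, 0, 0], "delta_rot": [0, 0, 0], "fingers": 1},
    {"translation": [0, 0, 0], "delta_rot": [0, 0, 0], "fingers": 1},
  ],
)

```text
t: 25.12
eef_pos: [0.4738, -0.1487, 0.1929]
orientation: [-0.036, 3.129, -0.014]
contact_force: [0.0, 0.2, -4.6]
opening: 0.0317
```

```bash
python3 ob.py 16
```

```text
t 25.925 pos [ 0.4739 -0.1487  0.1928] ori [-0.037  3.13  -0.014] open 0.0315
F [ 0.15 -0.01 -4.57] +- [0.44 0.34 0.42]
T [ 0.0166 -0.0367  0.011 ] +- [0.0168 0.0228 0.0308] eff [-1.000e-02 -3.179e+01 -3.364e+01 -4.000e-02 -4.000e-02 -0.000e+00]
```

After tilting one way then the other, the level torque differs by about 0.095 N m (tilt-corrected), which is the full cell travel. Housing 2, the middle one, has the loose cell. I'll carry it over the nest.

>>> drive_tool(
  commands=[
    {"translation": [-0.0015, 0.03, 0], "delta_rot": [0.009, 0.01, 0.01], "fingers": 1},
    {"translation": [-0.0015, 0.045, 0], "delta_rot": [0, 0, 0.012], "fingers": 1},
    {"translation": [-0.0015, 0.05, 0], "delta_rot": [0, 0, 0.012], "fingers": 1},
    {"translation": [-0.0015, 0.05, 0], "delta_rot": [0, 0, 0.012], "fingers": 1},
    {"translation": [-0.0015, 0.05, -0.005], "delta_rot": [0, 0, 0.012], "fingers": 1},
    {"translation": [-0.0015, 0.045, -0.005], "delta_rot": [0, 0, 0.012], "fingers": 1},
    {"translation": [-0.0015, 0.03, -0.005], "delta_rot": [0, 0, 0.0], "fingers": 1},
    {"translation": [0, 0, 0], "delta_rot": [0, 0, 0], "fingers": 1},
  ],
)

```text
t: 26.92
eef_pos: [0.4629, 0.1597, 0.1777]
orientation: [-0.146, 3.134, 0.0]
contact_force: [-1.2, -1.2, -5.5]
opening: 0.0315
```

```bash
python3 ob.py 3
```

```text
t 27.075 pos [0.4638 0.1572 0.1784] ori [-1.400e-01  3.132e+00 -1.000e-03] open 0.0317
F [ 0.27 -0.53 -4.73] +- [0.16 0.11 0.26]
T [-0.0221 -0.0436 -0.0224] +- [0.0162 0.0144 0.008 ] eff [ 5.700e-01 -3.117e+01 -3.336e+01  7.000e-02  2.000e-02  0.000e+00]
```

>>> drive_tool(
  commands=[
    {"translation": [-0.003, 0.004, -0.025], "delta_rot": [0, 0.005, 0.008], "fingers": 1},
    {"translation": [-0.001, 0, -0.02], "delta_rot": [0, 0, 0], "fingers": 1},
    {"translation": [0, 0, 0], "delta_rot": [0, 0, 0], "fingers": 1},
  ],
)

```text
t: 27.45
eef_pos: [0.4614, 0.1577, 0.1341]
orientation: [-0.143, 3.134, -0.002]
contact_force: [0.0, -0.0, -3.8]
opening: 0.0316
```

```bash
python3 ob.py 2; python3 - <<'E'
from h import *
for n in('wrist','scene','top'):
  f=cam(n);save(f,n+'5.png');np.savez(n+'5.npz',**{k:np.array(v) for k,v in f.items()})
E
```

```text
t 27.55 pos [0.4629 0.1583 0.1362] ori [-1.440e-01  3.129e+00 -1.000e-03] open 0.0314
F [ 0.49  0.17 -4.29] +- [0.23 0.16 0.52]
T [ 0.0613 -0.0248 -0.0295] +- [0.0058 0.0505 0.0446] eff [-2.000e-02 -3.082e+01 -3.219e+01 -2.000e-02  4.000e-02 -0.000e+00]
```

View pics/wrist5.png

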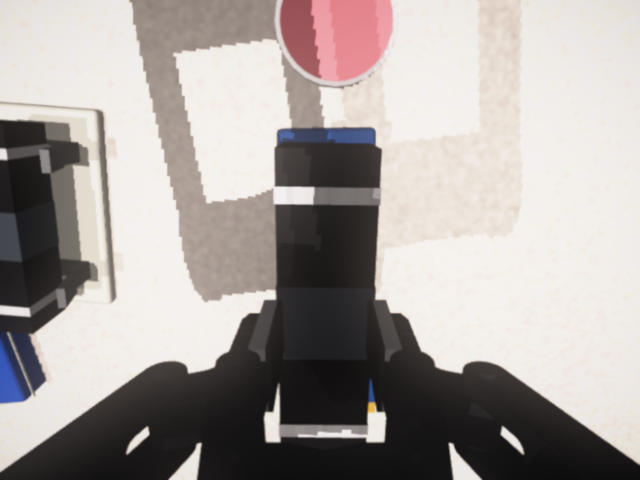

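View pics/scene5.png

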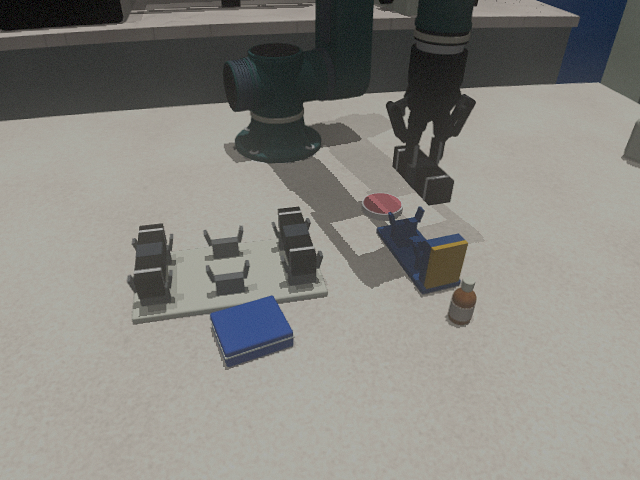

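View pics/top5.png

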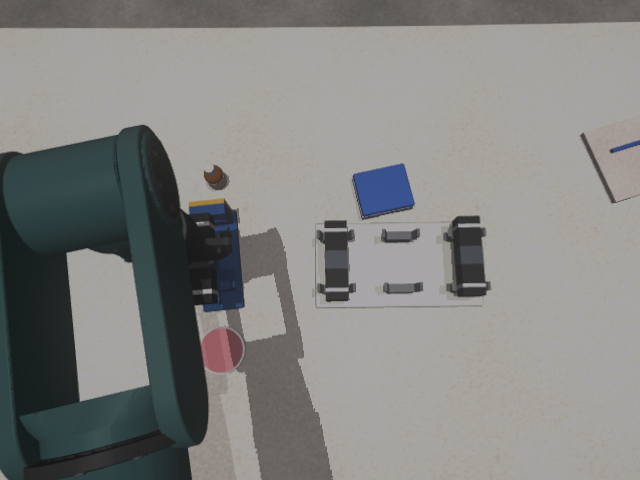

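```bash
python3 - <<'E'
import cv2
im=cv2.imread('pics/wrist5.png')
a=im[115:215,255:400];cv2.imwrite('pics/c6.png',cv2.convertScaleAbs(cv2.resize(a,None,fx=5,fy=5,interpolation=cv2.INTER_CUBIC),alpha=3))
E
```

```text
(no output)
```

View pics/c6.png

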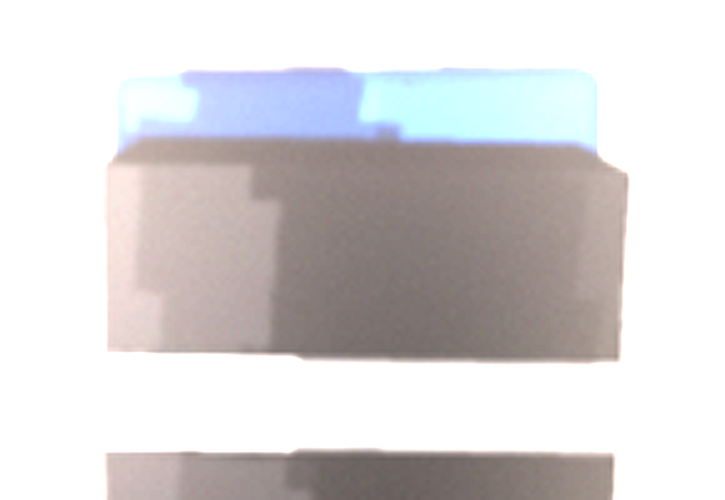

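```bash
python3 - <<'E'
from h import *
f=dict(np.load('wrist5.npz'))
c=lambda p:(np.array(p,float)+.5)/5-.5+[255,115]
P=onplane(f,c([(119,78),(597,75)]),.012);print('plate',P.round(4),P.mean(0).round(4),np.linalg.norm(P[1]-P[0]), 'yaw',np.arctan2(P[0,0]-P[1,0],P[1,1]-P[0,1]))
for z in (.170,.175):
  H=onplane(f,c([(108,165),(628,175)]),z);print('hous',H.round(4),H.mean(0).round(4),np.linalg.norm(H[1]-H[0]),'yaw',np.arctan2(H[0,0]-H[1,0],H[1,1]-H[0,1]))
# plate corners from first wrist view and predicted
f1=dict(np.load('w1.npz'))
c1=lambda p:(np.array(p,float)+.5)/2.8-.5+[235,155]
print(onplane(f1,c1([(50,32),(233,27)]),.012).mean(0))
f2=dict(np.load('w2.npz'))
im=cv2.imread('pics/w2.png')[120:365,480:615]
cv2.imwrite('pics/c7.png',cv2.convertScaleAbs(cv2.resize(im,None,fx=2.4,fy=2.4,interpolation=cv2.INTER_CUBIC),alpha=2.5))
E
```

```text
plate [[0.4021 0.1205 0.012 ]
 [0.3955 0.1866 0.012 ]] [0.3988 0.1536 0.012 ] 0.06635352538263277 yaw 0.09939475295838213
hous [[0.3993 0.1368 0.17  ]
 [0.3968 0.1708 0.17  ]] [0.398  0.1538 0.17  ] 0.03406127329589208 yaw 0.07454701569174954
hous [[0.3988 0.1373 0.175 ]
 [0.3964 0.1701 0.175 ]] [0.3976 0.1537 0.175 ] 0.032824606552103945 yaw 0.07454701569174806
[0.39754302 0.15424455 0.012     ]
```

View pics/c7.png

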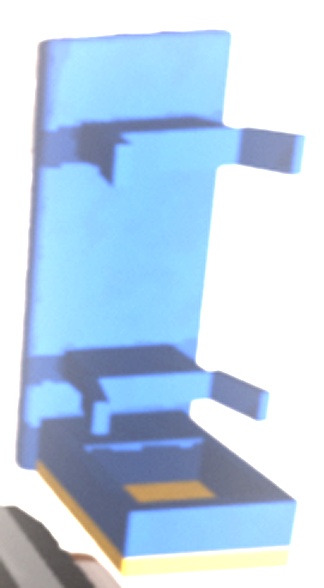

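>>> drive_tool(
  commands=[
    {"translation": [-0.002, 0.0015, -0.02], "delta_rot": [0, 0.01, 0.016], "fingers": 1},
    {"translation": [-0.001, 0, -0.02], "delta_rot": [0, 0, 0], "fingers": 1},
    {"translation": [0, 0, -0.01], "delta_rot": [0, 0, 0], "fingers": 1},
    {"translation": [0, 0, 0], "delta_rot": [0, 0, 0], "fingers": 1},
  ],
)

```text
t: 28.2
eef_pos: [0.4601, 0.1607, 0.0843]
orientation: [-0.174, 3.136, 0.001]
contact_force: [-0.4, 0.1, -4.6]
opening: 0.0313
```

```bash
python3 ob.py 2; python3 - <<'E'
from h import *
for n in('scene',):
  f=cam(n);im=f['frame'][140:300,340:500];cv2.imwrite('pics/s6.png',cv2.convertScaleAbs(cv2.resize(im,None,fx=3.7,fy=3.7,interpolation=cv2.INTER_CUBIC),alpha=1.8))
E
```

```text
t 28.3 pos [0.461  0.1609 0.0857] ori [-1.740e-01  3.134e+00  2.000e-03] open 0.0317
F [ 0.02  0.23 -4.46] +- [0.15 0.59 0.35]
T [ 0.0257 -0.0534 -0.0425] +- [0.0177 0.0228 0.0415] eff [ 1.000e-02 -3.165e+01 -3.160e+01  1.000e-02  4.000e-02 -0.000e+00]
```

View pics/s6.png

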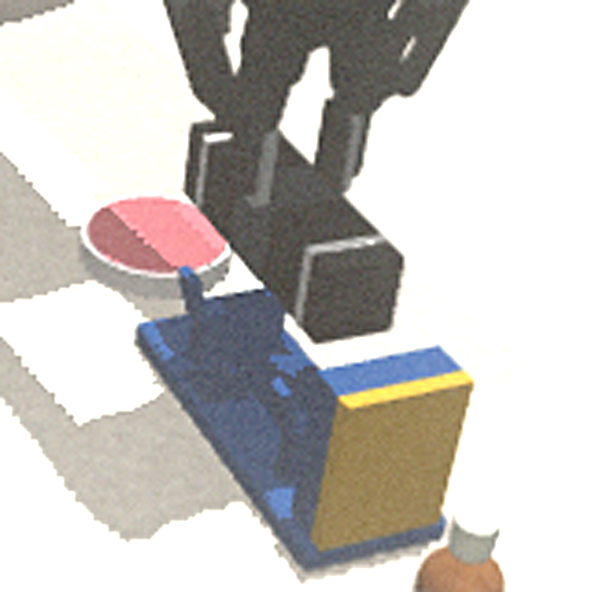

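>>> drive_tool(
  commands=[
    {"translation": [-0.001, -0.0008, -0.01], "delta_rot": [0, 0.005, -0.005], "fingers": 1},
    {"translation": [-0.001, 0, -0.01], "delta_rot": [0, 0, 0], "fingers": 1},
    {"translation": [0, 0, 0], "delta_rot": [0, 0, 0], "fingers": 1},
  ],
)

```text
t: 28.72
eef_pos: [0.4602, 0.1603, 0.0661]
orientation: [-0.166, 3.136, 0.003]
contact_force: [-1.0, -0.3, -4.9]
opening: 0.0313
```

```bash
python3 ob.py 2; python3 - <<'E'
from h import *
for n in('scene',):
  f=cam(n);im=f['frame'][140:300,340:500];cv2.imwrite('pics/s7.png',cv2.convertScaleAbs(cv2.resize(im,None,fx=3.7,fy=3.7,interpolation=cv2.INTER_CUBIC),alpha=1.8))
E
```

```text
t 28.825 pos [0.461  0.1605 0.0672] ori [-0.165  3.134  0.004] open 0.0312
F [-0.4   0.41 -4.39] +- [0.03 0.35 0.25]
T [ 0.0008 -0.0595 -0.0281] +- [0.0454 0.0027 0.0222] eff [ 0.000e+00 -3.198e+01 -3.128e+01  2.000e-02  4.000e-02  0.000e+00]
```

View pics/s7.png

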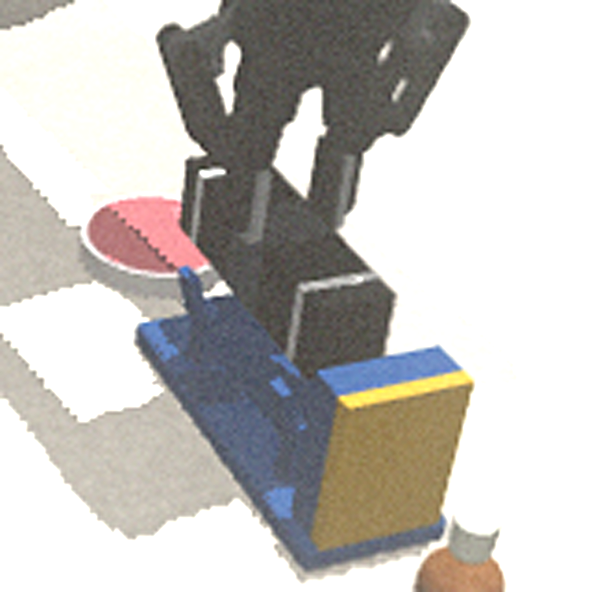

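Looks lined up with the nest and clear of the cup. I'll lower it gently, in small steps.

>>> drive_tool(
  commands=[
    {"translation": [-0.0005, -0.0003, -0.007], "delta_rot": [0, 0.004, 0], "fingers": 1},
    {"translation": [-0.0005, 0, -0.004], "delta_rot": [0, 0, 0], "fingers": 1},
    {"translation": [0, 0, 0], "delta_rot": [0, 0, 0], "fingers": 1},
  ],
)

```text
t: 29.25
eef_pos: [0.4606, 0.1603, 0.0563]
orientation: [-0.166, 3.137, 0.005]
contact_force: [-0.5, -0.2, -4.3]
opening: 0.0313
```

>>> drive_tool(
  commands=[
    {"translation": [-0.0005, 0, -0.004], "delta_rot": [0, 0.0, 0], "fingers": 1},
    {"translation": [0, 0, -0.001], "delta_rot": [0, 0, 0], "fingers": 1},
  ],
)

```text
t: 29.5
eef_pos: [0.4601, 0.1603, 0.051]
orientation: [-0.166, 3.136, 0.005]
contact_force: [-0.2, -0.3, -4.1]
opening: 0.0318
```

```bash
python3 ob.py 3
```

```text
t 29.65 pos [0.4605 0.1604 0.0515] ori [-0.166  3.135  0.005] open 0.0315
F [-0.16  0.34 -4.35] +- [0.35 0.1  0.39]
T [ 0.0053 -0.0476 -0.0106] +- [0.0076 0.0237 0.0149] eff [ 0.000e+00 -3.235e+01 -3.107e+01  2.000e-02  4.000e-02  0.000e+00]
```

>>> drive_tool(
  commands=[
    {"translation": [0, 0, -0.003], "delta_rot": [0, 0.0, 0], "fingers": 1},
    {"translation": [0, 0, -0.002], "delta_rot": [0, 0, 0], "fingers": 1},
  ],
)

```text
t: 29.9
eef_pos: [0.4609, 0.1605, 0.0466]
orientation: [-0.165, 3.135, 0.005]
contact_force: [0.4, -0.1, -4.8]
opening: 0.032
```

```bash
python3 ob.py 3
```

```text
t 30.05 pos [0.4608 0.1605 0.0467] ori [-0.166  3.135  0.005] open 0.0315
F [-0.33  0.12 -4.51] +- [0.12 0.3  0.99]
T [-0.0177 -0.0131 -0.0014] +- [0.0357 0.0044 0.0165] eff [-0.000e+00 -3.248e+01 -3.101e+01  2.000e-02  2.000e-02  0.000e+00]
```

>>> drive_tool(
  commands=[
    {"translation": [0, 0, -0.0015], "delta_rot": [0, 0.0, 0], "fingers": 1},
    {"translation": [0, 0, -0.0005], "delta_rot": [0, 0, 0], "fingers": 1},
  ],
)

```text
t: 30.3
eef_pos: [0.4611, 0.1605, 0.0449]
orientation: [-0.166, 3.134, 0.005]
contact_force: [-0.4, -1.1, -2.9]
opening: 0.0319
```

```bash
python3 ob.py 4
```

```text
t 30.5 pos [0.4611 0.1605 0.0449] ori [-0.165  3.134  0.005] open 0.0318
F [ 0.12 -0.24 -3.89] +- [0.69 0.29 0.4 ]
T [-0.0081  0.0043  0.0065] +- [0.0189 0.0098 0.014 ] eff [ 5.000e-02 -3.222e+01 -3.066e+01  4.000e-02  2.000e-02  0.000e+00]
```

>>> drive_tool(
  commands=[
    {"translation": [0, 0, -0.0005], "delta_rot": [0, 0, 0], "fingers": 0.55},
    {"translation": [0, 0, 0], "delta_rot": [0, 0, 0], "fingers": 0.45},
    {"translation": [0, 0, 0], "delta_rot": [0, 0, 0], "fingers": 0.45},
    {"translation": [0, 0, -0.001], "delta_rot": [0, 0, 0], "fingers": 0.5},
    {"translation": [0, 0, 0], "delta_rot": [0, 0, 0], "fingers": 1},
    {"translation": [0, 0, 0], "delta_rot": [0, 0, 0], "fingers": 1},
  ],
  force=25,
)

```text
t: 31.25
eef_pos: [0.4647, 0.1609, 0.0482]
orientation: [-0.165, 3.125, 0.006]
contact_force: [0.0, -0.4, 0.2]
opening: 0.0069
```

```bash
python3 ob.py 4; python3 - <<'E'
from h import *
for n in('scene',):
  f=cam(n);im=f['frame'][140:300,340:500];cv2.imwrite('pics/s8.png',cv2.convertScaleAbs(cv2.resize(im,None,fx=3.7,fy=3.7,interpolation=cv2.INTER_CUBIC),alpha=1.8))
f=cam('wrist');save(f,'w8.png')
E
```

```text
t 31.45 pos [0.4644 0.161  0.0478] ori [-0.165  3.126  0.006] open -0.0006
F [ 0.09 -0.26  1.43] +- [0.26 0.35 0.82]
T [-0.0437  0.0039  0.0253] +- [0.0205 0.0255 0.0231] eff [  0.12 -29.43 -28.     0.09  -0.03   0.  ]
```

View pics/s8.png

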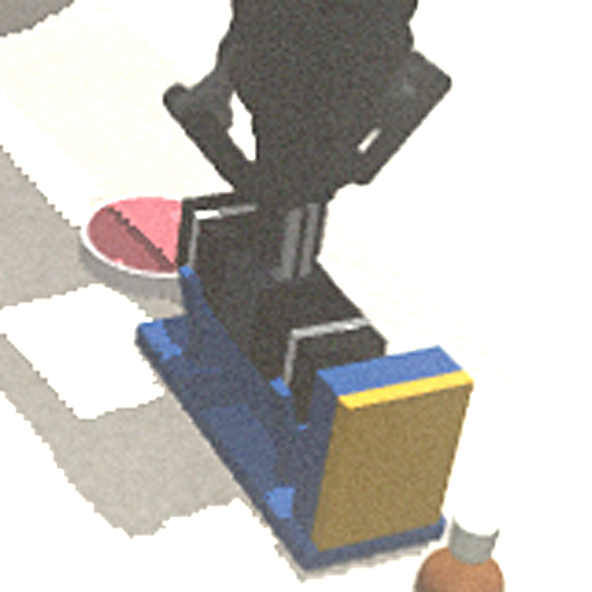

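View pics/w8.png

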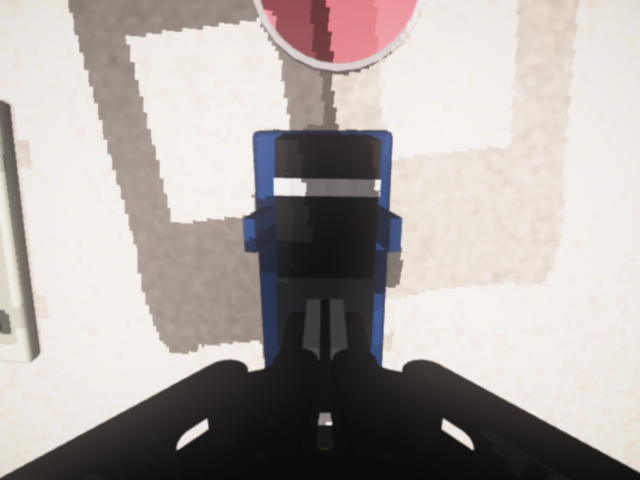

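```bash
python3 - <<'E'
from h import *
s=arm.observe();p=s['eef_pos'];print(s['t'],p,s['opening'])
f=cam('scene');im=f['frame'].copy()
for dz,c in ((0,(0,0,255)),(.019,(0,255,0)),(.03,(255,0,0))):
    q=proj(f,[p+np.array([0,0,dz])])[0];cv2.circle(im,tuple(np.round(q).astype(int)),1,c,-1)
cv2.imwrite('pics/s9.png',cv2.convertScaleAbs(cv2.resize(im[170:260,370:470],None,fx=6,fy=6,interpolation=cv2.INTER_CUBIC),alpha=2.5))
E
```

```text
31.55 [0.46443063 0.16101989 0.04781157] 9.415994293976321e-05
```

View pics/s9.png

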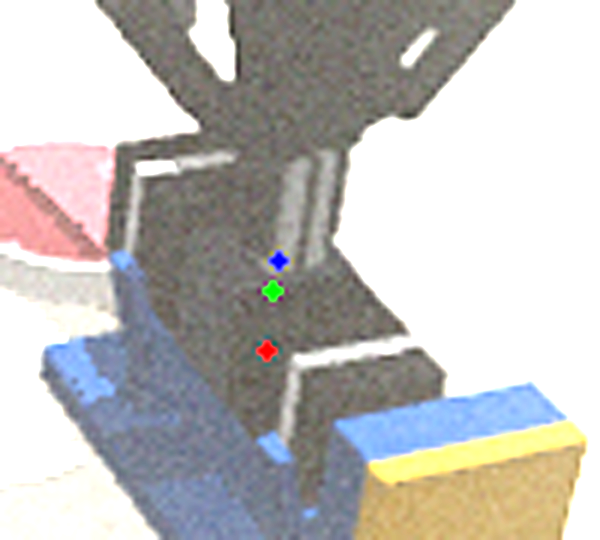

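The fingers shut to zero opening although the housing sits between them, while the housing lies still in the nest's saddles. So this regrip didn't take hold. I'll open fully and look again.

>>> drive_tool(
  commands=[
    {"translation": [0, 0, 0], "delta_rot": [0, 0, 0], "fingers": 0},
    {"translation": [0, 0, 0], "delta_rot": [0, 0, 0], "fingers": 0},
    {"translation": [0, 0, 0], "delta_rot": [0, 0, 0], "fingers": 0},
    {"translation": [0, 0, 0], "delta_rot": [0, 0, 0], "fingers": 0},
  ],
  force=60,
)

```text
t: 32.1
eef_pos: [0.4633, 0.1611, 0.0465]
orientation: [-0.166, 3.129, 0.006]
contact_force: [-0.7, 0.1, 0.3]
opening: 0.0725
```

```bash
python3 ob.py 2; python3 - <<'E'
from h import *
f=cam('scene');im=f['frame'][140:300,340:500];cv2.imwrite('pics/s10.png',cv2.convertScaleAbs(cv2.resize(im,None,fx=3.7,fy=3.7,interpolation=cv2.INTER_CUBIC),alpha=1.8))
f=cam('wrist');save(f,'w10.png');np.savez('w10.npz',**{k:np.array(v) for k,v in f.items()})
E
```

```text
t 32.2 pos [0.4634 0.1611 0.0466] ori [-0.166  3.128  0.007] open 0.0846
F [ 0.19 -0.54 -0.52] +- [0.17 0.21 0.28]
T [-0.0249 -0.0166 -0.0071] +- [0.0108 0.0026 0.0288] eff [ 0.000e+00 -3.041e+01 -2.898e+01  1.000e-02 -5.000e-02 -0.000e+00]
```

View pics/s10.png

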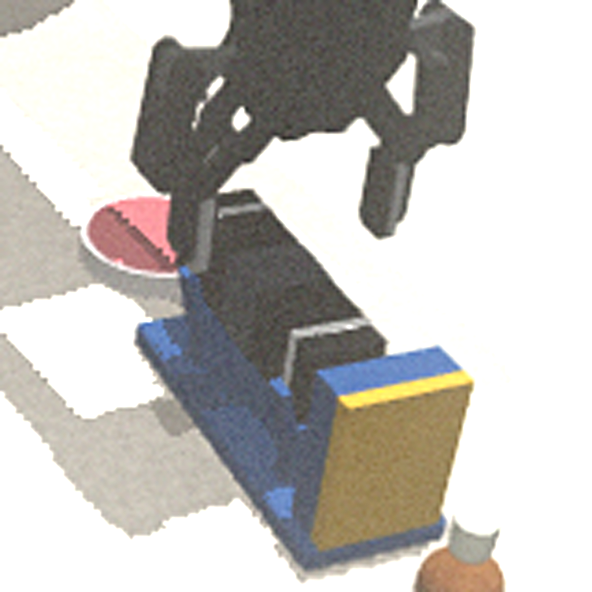

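View pics/w10.png

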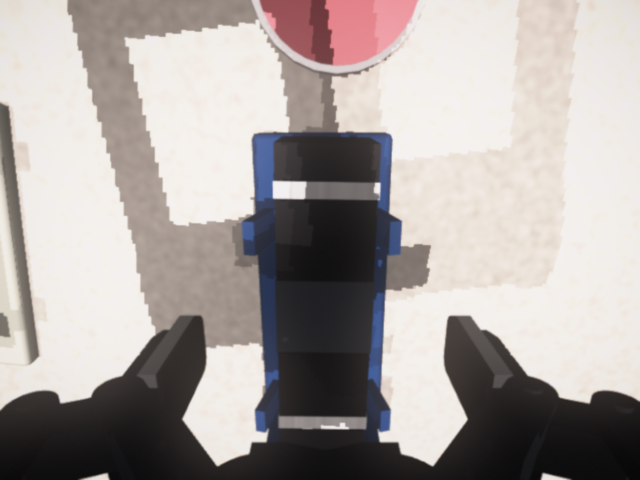

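The housing lies undisturbed in the nest saddles. Regripping in the gradual pattern that worked before.

>>> drive_tool(
  commands=[
    {"translation": [-0.002, -0.0005, -0.0025], "delta_rot": [0, 0.005, 0], "fingers": 0.3},
    {"translation": [0, 0, 0], "delta_rot": [0, 0, 0], "fingers": 0.45},
    {"translation": [0, 0, 0], "delta_rot": [0, 0, 0], "fingers": 0.5},
    {"translation": [0, 0, 0], "delta_rot": [0, 0, 0], "fingers": 0.6},
    {"translation": [0, 0, 0], "delta_rot": [0, 0, 0], "fingers": 0.6},
  ],
  force=60,
)

```text
t: 32.92
eef_pos: [0.4613, 0.1607, 0.0443]
orientation: [-0.165, 3.133, 0.007]
contact_force: [0.2, -0.1, -1.0]
opening: 0.035
```

```bash
python3 ob.py 3
```

```text
t 33.075 pos [0.4613 0.1607 0.0443] ori [-0.165  3.133  0.007] open 0.0344
F [-0.21  0.21  0.68] +- [0.48 0.31 0.12]
T [ 0.0142  0.0763 -0.0596] +- [0.0227 0.0254 0.0202] eff [ 1.000e-02 -3.025e+01 -2.890e+01 -3.000e-02 -1.100e-01 -6.000e-02]
```

>>> drive_tool(
  commands=[
    {"translation": [0, 0, 0], "delta_rot": [0, 0, 0], "fingers": 0.66},
    {"translation": [0, 0, 0], "delta_rot": [0, 0, 0], "fingers": 0.7},
    {"translation": [0, 0, 0], "delta_rot": [0, 0, 0], "fingers": 0.7},
  ],
  force=60,
)

```text
t: 33.45
eef_pos: [0.4614, 0.1607, 0.0447]
orientation: [-0.166, 3.133, 0.007]
contact_force: [-1.0, 0.3, 1.1]
opening: 0.0327
```

Grip holds at 32.7 mm. I'll slide along the nest axis.

>>> drive_tool(
  commands=[
    {"translation": [0.003, 0.0003, 0], "delta_rot": [0, 0, 0], "fingers": 0.7},
    {"translation": [0.004, 0.0004, 0], "delta_rot": [0, 0, 0], "fingers": 0.7},
    {"translation": [0.004, 0.0004, 0], "delta_rot": [0, 0, 0], "fingers": 0.7},
  ],
)

```text
t: 33.83
eef_pos: [0.4703, 0.1617, 0.0446]
orientation: [0.167, -3.135, -0.007]
contact_force: [-4.3, -0.1, 3.2]
opening: 0.0325
```

```bash
python3 ob.py 2
```

```text
t 33.925 pos [0.4711 0.1618 0.0447] ori [ 0.166 -3.137 -0.007] open 0.0326
F [-3.47 -0.38  3.07] +- [0.71 0.1  0.3 ]
T [0.0112 0.5909 0.0328] +- [0.0259 0.098  0.0324] eff [ -0.4  -30.06 -28.97  -0.13  -0.89   0.  ]
```

>>> drive_tool(
  commands=[
    {"translation": [0.004, 0.0004, 0.0005], "delta_rot": [0, -0.004, 0], "fingers": 0.7},
    {"translation": [0.004, 0.0004, 0], "delta_rot": [0, 0, 0], "fingers": 0.7},
    {"translation": [0.004, 0.0004, 0], "delta_rot": [0, 0, 0], "fingers": 0.7},
  ],
)

```text
t: 34.3
eef_pos: [0.4833, 0.163, 0.0446]
orientation: [-0.166, 3.134, 0.007]
contact_force: [-4.0, -1.0, 3.3]
opening: 0.0325
```

```bash
python3 ob.py 2; python3 - <<'E'
from h import *
f=cam('wrist');save(f,'w11.png')
E
```

```text
t 34.4 pos [0.484  0.1631 0.0447] ori [-0.166  3.133  0.007] open 0.0328
F [-1.92  0.    2.14] +- [0.47 0.83 0.46]
T [ 0.0283  0.3782 -0.0307] +- [0.0348 0.1018 0.0204] eff [ -0.27 -31.74 -29.11  -0.1   -0.57   0.  ]
```

View pics/w11.png

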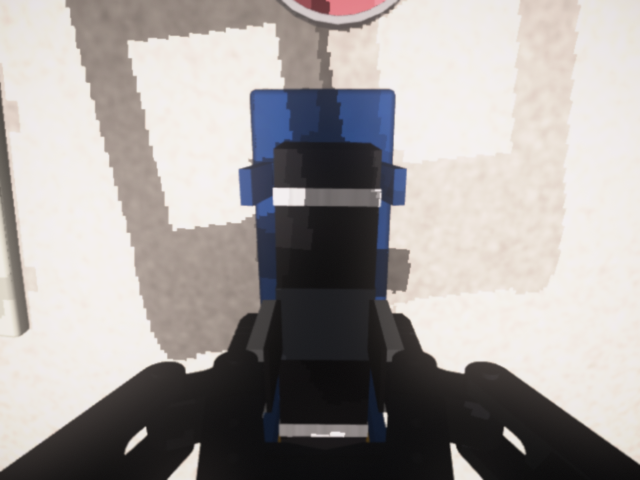

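Housing slid with the gripper, its edges parallel to the nest plate. Continuing into the cup in smaller steps.

>>> drive_tool(
  commands=[
    {"translation": [0.003, 0.0003, 0], "delta_rot": [0, 0, 0], "fingers": 0.7},
    {"translation": [0.003, 0.0003, 0], "delta_rot": [0, 0, 0], "fingers": 0.7},
  ],
)

```text
t: 34.7
eef_pos: [0.4897, 0.1636, 0.0447]
orientation: [-0.166, 3.134, 0.007]
contact_force: [-4.9, -0.4, 3.3]
opening: 0.0328
```

>>> drive_tool(
  commands=[
    {"translation": [0.002, 0.0002, 0], "delta_rot": [0, 0, 0], "fingers": 0.7},
    {"translation": [0.0015, 0.0002, 0], "delta_rot": [0, 0, 0], "fingers": 0.7},
  ],
)

```text
t: 34.95
eef_pos: [0.4932, 0.164, 0.0447]
orientation: [-0.166, 3.134, 0.007]
contact_force: [-4.8, 0.1, 3.4]
opening: 0.0329
```

>>> drive_tool(
  commands=[
    {"translation": [0.0015, 0.0002, 0], "delta_rot": [0, 0, 0], "fingers": 0.7},
  ],
)

```text
t: 35.08
eef_pos: [0.4948, 0.1642, 0.0447]
orientation: [-0.166, 3.135, 0.006]
contact_force: [-4.0, -0.4, 2.7]
opening: 0.0324
```

>>> drive_tool(
  commands=[
    {"translation": [0.0015, 0.0001, 0], "delta_rot": [0, 0, 0], "fingers": 0.7},
  ],
)

```text
t: 35.2
eef_pos: [0.4964, 0.1643, 0.0447]
orientation: [-0.166, 3.135, 0.007]
contact_force: [-2.9, 0.2, 3.1]
opening: 0.0327
```

>>> drive_tool(
  commands=[
    {"translation": [0.0015, 0.0001, 0], "delta_rot": [0, 0, 0], "fingers": 0.7},
  ],
)

```text
t: 35.33
eef_pos: [0.4979, 0.1645, 0.0447]
orientation: [-0.166, 3.135, 0.007]
contact_force: [-3.5, 1.4, 2.8]
opening: 0.0327
```

>>> drive_tool(
  commands=[
    {"translation": [0.001, 0.0001, 0], "delta_rot": [0, 0, 0], "fingers": 0.7},
  ],
)

```text
t: 35.45
eef_pos: [0.499, 0.1646, 0.0447]
orientation: [-0.166, 3.135, 0.007]
contact_force: [-3.2, -1.1, 2.4]
opening: 0.0324
```

>>> drive_tool(
  commands=[
    {"translation": [0.001, 0.0001, 0], "delta_rot": [0, 0, 0], "fingers": 0.7},
  ],
)

```text
t: 35.58
eef_pos: [0.499, 0.1645, 0.0446]
orientation: [0.167, -3.137, -0.006]
contact_force: [-8.2, -1.1, 7.2]
opening: 0.0324
```

>>> drive_tool(
  commands=[
    {"translation": [0.001, 0.0001, 0], "delta_rot": [0, 0, 0], "fingers": 0.7},
  ],
)

```text
t: 35.7
eef_pos: [0.4989, 0.1646, 0.0446]
orientation: [0.167, -3.134, -0.006]
contact_force: [-7.6, -0.4, 5.0]
opening: 0.0325
```

>>> drive_tool(
  commands=[
    {"translation": [0.0015, 0.0001, 0], "delta_rot": [0, 0, 0], "fingers": 0.7},
  ],
)

```text
t: 35.83
eef_pos: [0.4988, 0.1645, 0.0446]
orientation: [0.167, -3.131, -0.006]
contact_force: [-8.2, -1.1, 6.5]
opening: 0.0327
```

```bash
python3 ob.py 2; python3 - <<'E'
from h import *
f=cam('scene');im=f['frame'][140:300,340:500];cv2.imwrite('pics/s12.png',cv2.convertScaleAbs(cv2.resize(im,None,fx=3.7,fy=3.7,interpolation=cv2.INTER_CUBIC),alpha=2.2))
f=cam('wrist');save(f,'w12.png');np.savez('w12.npz',**{k:np.array(v) for k,v in f.items()})
E
```

```text
t 35.925 pos [0.4988 0.1645 0.0446] ori [ 0.167 -3.131 -0.006] open 0.0326
F [-7.94 -1.23  6.28] +- [0.43 0.32 0.35]
T [-0.0771  1.3769  0.0065] +- [0.0271 0.0068 0.0233] eff [ -0.92 -31.56 -30.34  -0.28  -2.62  -0.  ]
```

View pics/s12.png

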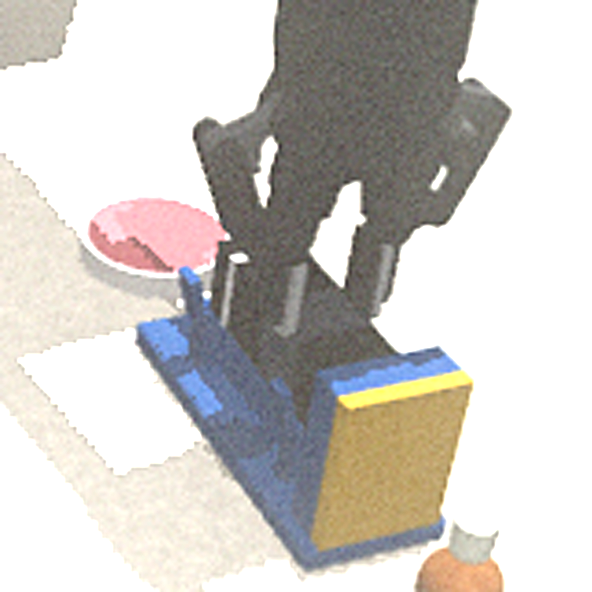

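View pics/w12.png

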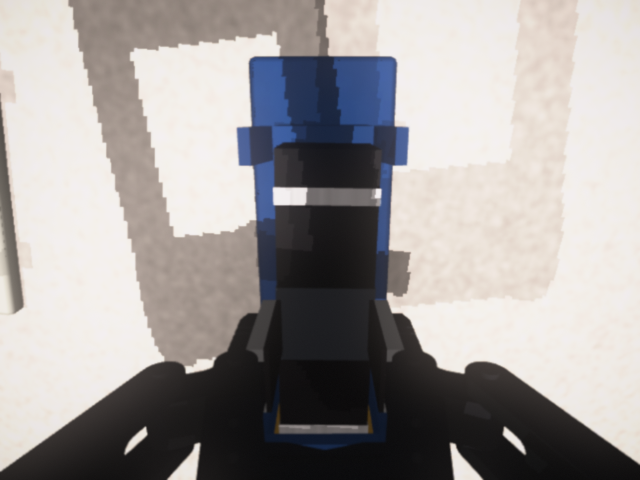

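```bash
python3 - <<'E'
from h import *
f=dict(np.load('w12.npz'))
im=f['frame'][45:215,225:420];cv2.imwrite('pics/c12.png',cv2.convertScaleAbs(cv2.resize(im,None,fx=3.5,fy=3.5,interpolation=cv2.INTER_CUBIC),alpha=3.5))
E
```

View pics/c12.png

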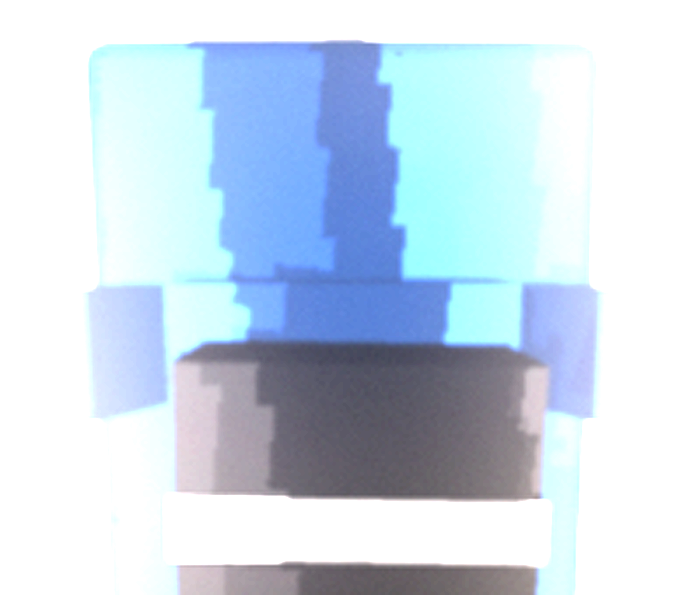

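```bash
python3 - <<'E'
from h import *
f=dict(np.load('w12.npz'))
c=lambda p:(np.array(p,float)+.5)/3.5-.5+[225,45]
u=np.array([np.cos(.1),np.sin(.1),0]);v=np.array([-u[1],u[0],0]);o=np.array([.4985,.1645,0])
for n,p,z in (('saddle',[(163,284),(522,284)],.042),('hbot',[(205,345),(522,346)],.042),('htop',[(176,362),(549,365)],.078),('plate',[(92,45),(593,45)],.012),('plate low',[(106,480),(580,480)],.012),('cheekout',[(89,288),(599,290)],.065)):
    P=onplane(f,c(p),z)-o;print(n,[( (a@u).round(4),(a@v).round(4)) for a in P])
E
```

```text
saddle [(np.float64(-0.0705), np.float64(-0.0221)), (np.float64(-0.0708), np.float64(0.02))]
hbot [(np.float64(-0.0635), np.float64(-0.0173)), (np.float64(-0.0637), np.float64(0.0202))]
htop [(np.float64(-0.0641), np.float64(-0.0167)), (np.float64(-0.064), np.float64(0.0185))]
plate [(np.float64(-0.1003), np.float64(-0.0342)), (np.float64(-0.1008), np.float64(0.0317))]
plate low [(np.float64(-0.0429), np.float64(-0.0346)), (np.float64(-0.0434), np.float64(0.0329))]
cheekout [(np.float64(-0.0705), np.float64(-0.0269)), (np.float64(-0.0707), np.float64(0.0251))]
```

The housing's near end is 7.0 mm past the saddle's near edge, exactly the home value, and it is 2 mm off laterally (limit 5). The stop force is about 8 N. Releasing now.

>>> drive_tool(
  commands=[
    {"translation": [0, 0, 0], "delta_rot": [0, 0, 0], "fingers": 0.6},
    {"translation": [0, 0, 0], "delta_rot": [0, 0, 0], "fingers": 0.5},
    {"translation": [0, 0, 0], "delta_rot": [0, 0, 0], "fingers": 0.3},
    {"translation": [0, 0, 0], "delta_rot": [0, 0, 0], "fingers": 0},
    {"translation": [0, 0, 0], "delta_rot": [0, 0, 0], "fingers": 0},
  ],
)

```text
t: 36.65
eef_pos: [0.5021, 0.1646, 0.0445]
orientation: [-0.166, 3.137, 0.006]
contact_force: [0.1, -0.7, 0.0]
opening: 0.0852
```

>>> drive_tool(
  commands=[
    {"translation": [0, 0, 0.02], "delta_rot": [0, 0, 0], "fingers": 0},
    {"translation": [0, 0, 0.04], "delta_rot": [0, 0, 0], "fingers": 0},
    {"translation": [-0.02, 0, 0.05], "delta_rot": [0, 0, 0], "fingers": 0},
    {"translation": [-0.03, 0, 0.05], "delta_rot": [0, 0, 0], "fingers": 0},
    {"translation": [-0.03, 0, 0.03], "delta_rot": [0, 0, 0], "fingers": 0},
    {"translation": [0, 0, 0], "delta_rot": [0, 0, 0], "fingers": 0},
  ],
)

```text
t: 37.4
eef_pos: [0.4194, 0.1641, 0.2395]
orientation: [-0.165, 3.135, 0.006]
contact_force: [0.1, -0.2, 0.2]
opening: 0.0851
```

```bash
python3 - <<'E'
from h import *
s=arm.observe();print(s['t'],s['eef_pos'])
f=cam('scene');save(f,'s13.png')
f=cam('wrist');save(f,'w13.png');np.savez('w13.npz',**{k:np.array(v) for k,v in f.items()})
im=f['frame'];cv2.imwrite('pics/w13b.png',cv2.convertScaleAbs(im,alpha=2))
E
```

```text
37.4 [0.41942615 0.16408687 0.23945836]
```

View pics/w13b.png

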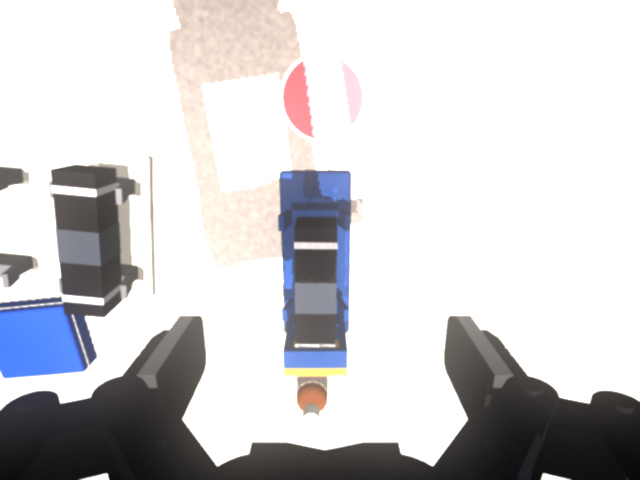

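View pics/s13.png

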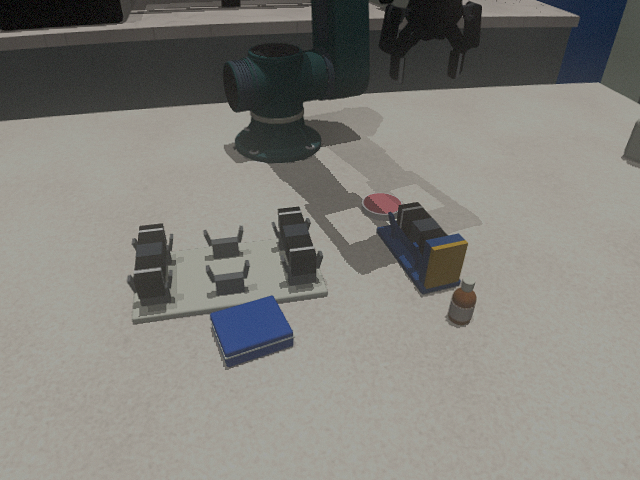

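```bash
python3 - <<'E'
from h import *
f=dict(np.load('w13.npz'))
im=f['frame'][165:380,270:360];a=cv2.convertScaleAbs(cv2.resize(im,None,fx=2.7,fy=2.7,interpolation=cv2.INTER_CUBIC),alpha=3.5)
t=cam('top');b=t['frame'][205:315,305:415];b=cv2.convertScaleAbs(cv2.resize(b,(440,440),interpolation=cv2.INTER_CUBIC),alpha=1.6)
a=cv2.copyMakeBorder(a,0,600-a.shape[0],0,0,cv2.BORDER_CONSTANT);b=cv2.copyMakeBorder(b,0,160,0,0,cv2.BORDER_CONSTANT)
cv2.imwrite('pics/c13.png',cv2.hconcat([a,b]));print(a.shape)
E
```

```text
(600, 243, 3)
```

View pics/c13.png

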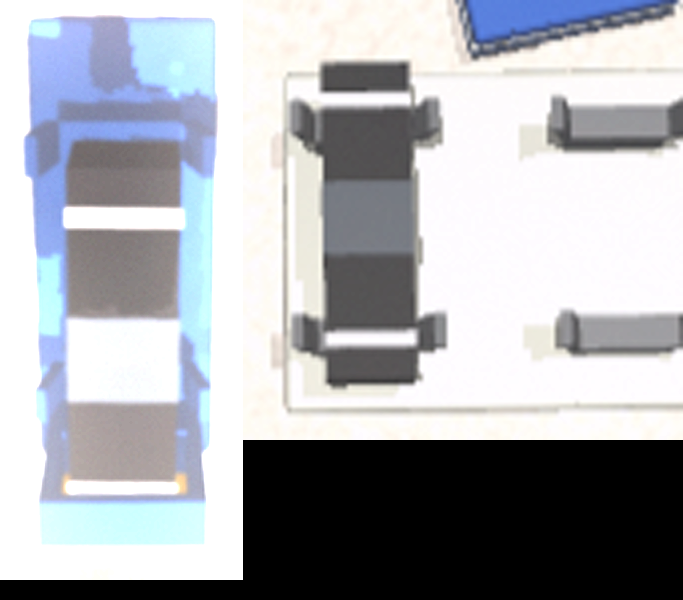

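```bash
python3 - <<'E'
from h import *
f=dict(np.load('w13.npz'))
c=lambda p:(np.array(p,float)+.5)/2.7-.5+[270,165]
u=np.array([np.cos(.1),np.sin(.1),0]);v=np.array([-u[1],u[0],0]);o=np.array([.4985,.1645,0])
for n,p,z in (('saddle',[(60,121),(186,121)],.042),('hbot',[(73,142),(179,142)],.042),('htop',[(66,172),(181,172)],.078),('band',[(66,319),(181,319),(180,402),(69,402)],.078)):
    P=onplane(f,c(p),z)-o;print(n,(P@u).round(4),(P@v).round(4))
E
python3 ob.py 1
```

```text
saddle [-0.0713 -0.0715] [-0.0216  0.0209]
hbot [-0.064  -0.0642] [-0.0173  0.0187]
htop [-0.0633 -0.0634] [-0.0173  0.0183]
band [-0.0143 -0.0144  0.0151  0.0153] [-0.018   0.019   0.0191 -0.0175]
t 37.6 pos [0.4188 0.1633 0.2336] ori [ 1.630e-01 -3.128e+00 -3.000e-03] open 0.0856
F [-0.76 -0.13 -0.41] +- [0. 0. 0.]
T [-0.0021  0.0654 -0.0066] +- [0. 0. 0.] eff [ 1.200e-01 -2.656e+01 -3.209e+01  2.000e-02  4.000e-02 -0.000e+00]
```

```bash
python3 -c "
from bench import arm
print(arm.close_job())"
```

```text
the job is handed in; nothing more can be done
None
```

I found the loose cell in the middle housing, rocked that housing, and left it home in the nest cup. I handed the job in at about 37.6 s; no verdict was reported.

- **Housing nearest the nest:** sound. I rocked it about 24 degrees each way and the level torque did not change (within about 0.01 N m). I put it back; its band in the top picture is within about 1 mm of where it was.
- **Middle housing:** loose. The tilt-corrected level torque shifted by about 0.095 N m between the two ends, which is the full cell travel. A first rocking showed a smaller shift the same way, so I rocked it a second time to be sure.
- **Third housing:** not touched, since the loose one was already clear.
- **Placing:** I laid the housing in the nest and slid it until it stopped at about 8 N. After release its near end was 7.0 to 7.3 mm past the saddle edge, where 7.0 mm is home, and about 1 mm off the saddle centre.
- **Bystanders:** the bottle, dish and slide box look unmoved in the last pictures; I did not measure them.

**What disagreed:**
- My first regrip in the nest, at 25 N, did not hold. The fingers shut to zero opening as if passing through the housing. The housing had not moved, so I opened and regripped at 60 N, which held.
- The two cameras placed the nest about 4 mm apart sideways, so I relied on where the housing sat relative to the saddle.

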